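# Let the regulating stand down and stow its lever

### The job

The metronome on the ratchet stand is finished: hold the release lever by its oak handle and lift the stand's pawl with its steel end, touching the pawl with nothing else, so that the platform sinks all the way down with the metronome standing on it, then let the pawl drop back on its wheel. Lay the lever on the desk, take it again by its bare steel shank and stow it fully home in its cradle: push the spring plunger in with the tip while the handle is still raised, then tip the handle down into its pocket. Leave the other things on the desk where they are.

Things in the scene. Friction and masses are not known exactly. Their poses are not given: they have to be found in the camera images.
- lever_center (a point): Centre of the loose release lever, 200 mm long, 0.14 kg, balanced near its middle. Origin on its axis half-way along. x points to the tip: from -100 to 0 a flat oak handle 22 wide (y), 14 thick (z); from 0 to +100 a round steel shank 12 in diameter, domed at the tip. It starts flat on the desk, z up, origin 7 mm above it.
- lever_tip (a point): The domed steel end of the lever, 100 mm from its centre along its x.
- stand: Fixed grey stand. Origin: desk, under the column; z up, base 12 thick. On its -y side, plane y=-49, a brass ratchet wheel dia 72 (centre x=+30, z=58) and the pawl over it. A lever comes from the -y side, along +y, at x=-35, through the gap x=-75 to -18 (pawl's post to housing), at any depth: below the arm all is open down to the base. Platform over it reaches x +-52, y +-68.
- pawl (a joint): Lift of the steel pawl, rad: about 0 in the teeth, positive as its nose rises (stop at 0.36); above 0.1 it is clear of the wheel. Falls back by itself when let go and then catches the next tooth (0.0094 m apart). Pivot at stand x=-85, y=-49, z=93; arm 10 high, 12 wide, runs along stand +x, underside at z=93. Lifting at pawl_under takes about 2 to 3 N.
- pawl_under (a point): Point on the underside of the pawl arm, 50 mm from the pivot towards the wheel, mid-width, 93 mm above the desk: where the lever bears from below (its axis then 6 mm lower). Lifting it 8 mm turns the pawl 0.16 rad. Axes turn with the pawl.
- platform (a joint): How far the platform has sunk, m: 0 raised, 0.045 fully down. An air damper lets it sink at 10 to 20 mm/s while the pawl is clear.
- platform_top (a point): Centre of the felt top of the platform, 104 x 136 mm, 202 mm above the desk when raised, 157 when down.
- case_center (a point): Centre of the loose metronome on the platform: maple pyramid, plinth 98 mm square, 150 high, 0.3 to 0.6 kg; point 75 mm above its foot.
- cradle_seat (a point): Where lever_center lies when stowed: in the fixed oak cradle, 36 mm above the desk. x points along the cradle to the plunger, z up. Handle pocket x -100 to -10, open on top: end wall at -100, top 9 above the axis; cheeks 28 apart, tops 7 above; floor 7 below. Bare shank free x -10 to 75 (only an 8 mm base under it). Tip guides x 75 to 118, 16 apart, tops 5 above; block x 118 to 138, top 18 above.
- plunger (a joint): Spring plunger of the cradle, a disc 14 in diameter on the lever's axis; m pressed in along cradle +x, 0 to 0.016. Its free face is at cradle x=+92, so the stowed lever holds it 0.008 in. 2 N to start, 5 N at 0.008, 6.5 N at 0.013.
- escapement: Bystander: loose brass escapement wheel, dia 76, lying flat, 22 high at its arbor.
- bob: Bystander: loose nickel pendulum bob, dia 52, 38 high.
- loupe: Bystander: loose black loupe, dia 40, 28 high.
- oil_jar: Bystander: loose small amber oil jar, dia 38, 38 high.
- crank: Bystander: loose steel winding crank, 110 mm, upright oak knob 58 high.
- tweezers_stand: Bystander: loose steel stand with two tweezers, 70 x 50, 130 high.
- screwdriver: Bystander: loose screwdriver, 150 mm, lying.
There are look-alikes about, which are no part of the job. What is meant by the part that bears case_center is not orange or red, and is the larger of those in its own colour.

How it is judged:
By the outcome, as a careful person would: the job done as asked, in the order asked, and still so for the second after the job is handed in, with the robot touching nothing.
It also fails if it takes over 72 s, if anything falls off the work surface, if the arm or the gripper's body presses on something with over 40 N, if the wrist force passes 120 N, or if a joint passes its speed limit or range.

### The arm

A 6-joint arm with a two-finger parallel gripper is mounted at the origin on the work surface. World frame = base frame: x ahead of the robot, y to its left, z up, the work surface at z = 0. Lengths are in mm, angles in rad, forces in N, time in s.
With the tool pointing down it reaches from about 325 to 775 mm from the base axis. Payload 5.5 kg.
Tool frame: the origin (TCP) lies at the very end of the fingers, on their centre line; the grasp point (between the pads) lies 19 mm behind it; z points along the fingers, y is the line along which they close (so a half turn about z gives the same grasp; the last joint's range is limited). The gripper opens to 88 mm and grips with 3 to 60 N. Pads are 20 mm wide; open, the fingers measure 115 mm over their backs; the gripper's body (75 mm by 178 mm) begins 61 mm behind the grasp point.
Start: joints at [1.051, 0.091, 1.231, -0, 1.82, -0.057], TCP at [267.88, 536.895, 199.631] pointing down, gripper open.
Joint ranges: [-2.87, 2.87], [-0.86, 2.18], [0.17, 2.46], [-1.51, 4.65], [0.06, 2.69], [-2.65, 2.65]. Speed limits (rad/s): [2.57, 2.57, 3.01, 3.14, 3.14, 3.14].

### API

Orientations are given as a rotation vector (axis times angle).
In Python, from rig import robot gives the robot as it stands.
- The arm moves only by the tool step_arm, never from a script. Its argument "steps" is a list of rows, each an object with "linear": the shift along the tool's x, y, z in m, a list of three; "turn": the turn, a rotation vector about the tool's x, y, z in degrees, a list of three; "gripper": the opening, from 0 (shut) to 1 (fully open). A call has 1 to 8 rows; each row shifts and turns the commanded pose from where the row before left it, along the tool's axes as they then stand; what a row does not reach is not made up. A row lasts 1/8 s, in which the tool goes at most 62.5 mm and 10.7 degrees, less where a joint would pass 70% of its speed; a pose out of reach is approached as far as the arm can. A call is refused whole if a number of a shift passes 0.0625 or a number of a turn 10.7, either way. A call with a gripper value outside its range is refused whole. The fingers move at their own pace and stop on an object; "newtons" is the grip in N (left out, the last holds). Time passes only in rows, so rows that do not move let the fingers close. It gives the time, the measured TCP pose, the force, the opening and the grip force at its end, in the units of the state.
- robot.sense(): the state, without advancing time (a new reading comes with each control period).
- robot.snapshot(name): name is "side" or "top"; returns the picture (384x512x3 uint8, blue, green, red); there is no depth.
- robot.calibration(name): a dict with "fx", "fy", "cx", "cy" (pixels), "origin" and "orientation" of the camera in the world. Camera axes: x right, y up, looking along -z (the intrinsics and any distortion apply to the point x, -y, -z); pixel columns grow to the right and rows downward; lengths in mm; the calibration is good to about 2 mm. A picture is of the moment at which its call begins. calibration takes no time and is no camera call.
- robot.sign_off(): hands the job in; it is judged then, once.
The state is a dict: "time": time; "joint_pos": joint angles; "joint_vel": joint speeds; "joint_torque": joint torques, N m; "position": TCP position; "ee_rot": TCP orientation; "contact_force": force on the tool from outside, world axes, zero at the start; "wrist_torque": the same for the moment, N m; "opening": finger opening in mm; "grip_force": force on a finger pad.
Only numpy, scipy, OpenCV 4.12 (cv2) and the standard library are available. Lean on these libraries where they do the work, as an engineer would, in place of code of your own. Each camera call takes 0.05 s, during which the arm holds its last target. There are 200 camera calls.

## Working session

There is one attempt and no reset: what is moved stays moved. The work goes in short steps, Python scripts to look and compute and a tool call to move; the robot and the scene stay as the last step left them, time stands still between calls to the robot, and variables do not carry over. Pictures are saved under pics/ and viewed, at most 10 in all, crops included, and the job is handed in when it is done.

Besides the shell and the picture viewer there is one more tool, called after "Emit:" as a command line: name --argument value ..., lists and objects as JSON in quotes. step_arm: Moves the arm, as the interface text tells. Its arguments: {"type":"object","properties":{"steps":{"type":"array"},"newtons":{"type":"number"}},"required":["steps"]}

```bash
ls; mkdir -p pics; python3 - <<'E'
from rig import robot
import cv2
for n in("side","top"):
    im=robot.snapshot(n);cv2.imwrite(f"pics/{n}0.png",im);print(n,robot.calibration(n))
s=robot.sense();print(s)
E
```

```text
pics
side {'fx': 461.6711337829474, 'fy': 461.6711337829474, 'cx': 252.99326340443392, 'cy': 192.2963254339966, 'origin': array([ 145.99233933, -831.06991883, 1041.03155373]), 'orientation': array([ 0.8206459 , -0.18282001, -0.35529296])}
top {'fx': 392.3001080950165, 'fy': 392.3001080950165, 'cx': 245.96270109717088, 'cy': 193.73611191842096, 'origin': array([ 393.68204579,   43.63267888, 1200.59682932]), 'orientation': array([ 0.11544189, -0.1124403 , -1.59461778])}
{'time': 0.1, 'joint_pos': array([ 1.05130085e+00,  9.17802971e-02,  1.23177169e+00, -1.67399099e-05,
        1.81981496e+00, -5.67157854e-02]), 'joint_vel': array([ 1.84796316e-04, -1.72690572e-04, -2.42796071e-03,  2.73782533e-04,
       -7.47205495e-04,  9.32193210e-05]), 'joint_torque': array([ 2.84362090e-03, -4.47852445e+01, -4.07573926e+01,  6.98943017e-02,
        2.83469155e-02, -9.09046867e-05]), 'position': array([267.72058406, 536.60643861, 198.61844114]), 'ee_rot': array([-7.20357142e-01, -3.05738666e+00,  2.67901030e-03]), 'contact_force': array([ 0.24811773, -0.14103735,  0.13581415]), 'wrist_torque': array([ 0.00406431, -0.01326636,  0.01405373]), 'grip_force': 0.0, 'opening': 88.19787568133437}
```

View pics/top0.png

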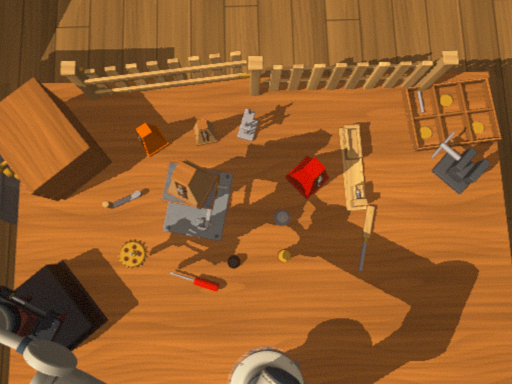

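View pics/side0.png

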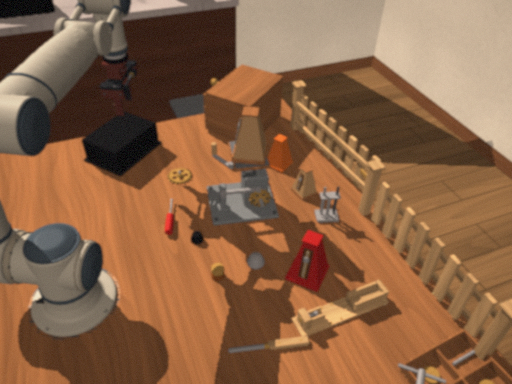

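The top view shows the metronome and stand around (195,200), the cradle from (350,125) to (357,208), and the lever from (370,207) to (361,270). The red and orange pyramids are decoys. I'll enlarge the parts that matter.

```bash
cat > h.py <<'E'
import numpy as np, cv2
from scipy.spatial.transform import Rotation as R
from rig import robot
def ray(n,u,v):
    c=robot.calibration(n); d=np.array([(u-c["cx"])/c["fx"],-(v-c["cy"])/c["fy"],-1.])
    return np.array(c["origin"]),R.from_rotvec(c["orientation"]).apply(d)
def onz(n,u,v,z):
    o,d=ray(n,u,v); return o+d*(z-o[2])/d[2]
def proj(n,p):
    c=robot.calibration(n); q=R.from_rotvec(c["orientation"]).inv().apply(np.array(p,float)-c["origin"])
    return np.c_[c["cx"]+c["fx"]*q[...,0]/-q[...,2],c["cy"]-c["fy"]*q[...,1]/-q[...,2]]
def tri(u1,u2):
    (o1,d1),(o2,d2)=ray("side",*u1),ray("top",*u2)
    A=np.c_[d1,-d2];t=np.linalg.lstsq(A,o2-o1,rcond=None)[0]
    a,b=o1+d1*t[0],o2+d2*t[1];return (a+b)/2,np.linalg.norm(a-b)
def crop(im,x,y,w,h,k):
    return cv2.resize(im[y:y+h,x:x+w],None,fx=k,fy=k,interpolation=cv2.INTER_CUBIC)
E
python3 - <<'E'
from h import *
t=cv2.imread("pics/top0.png");s=cv2.imread("pics/side0.png")
a=np.hstack([crop(t,155,150,90,100,4),crop(t,335,115,45,100,4),crop(t,345,195,40,100,4)])
b=np.hstack([crop(s,200,100,80,125,0.0+200/125*1),]) 
cv2.imwrite("pics/c1.png",a);print(a.shape)
a=np.hstack([crop(s,195,98,90,130,4),crop(s,225,275,180,85,2)[:, :].copy() if 0 else np.vstack([crop(s,290,280,110,60,4),crop(s,225,330,110,70,4)])])
cv2.imwrite("pics/c2.png",a);print(a.shape)
E
```

```text
(400, 700, 3)Traceback (most recent call last):
  File "<stdin>", line 6, in <module>
    return _nx.concatenate(arrs, 1, dtype=dtype, casting=casting)
           ~~~~~~~~~~~~~~~^^^^^^^^^^^^^^^^^^^^^^^^^^^^^^^^^^^^^^^
ValueError: all the input array dimensions except for the concatenation axis must match exactly, but along dimension 0, the array at index 0 has size 520 and the array at index 1 has size 456
```

View pics/c1.png

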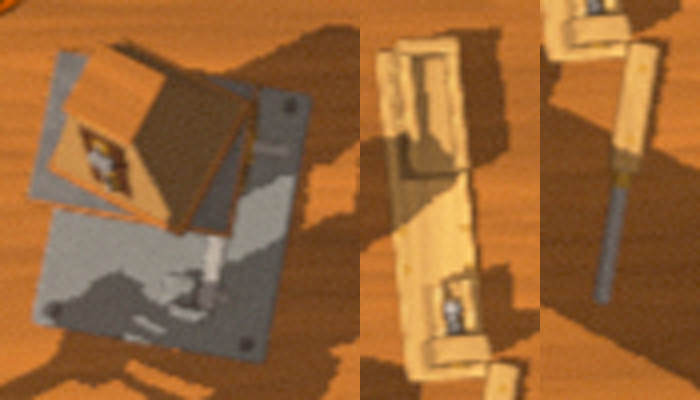

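```bash
python3 - <<'E'
from h import *
s=cv2.imread("pics/side0.png");t=cv2.imread("pics/top0.png")
a=np.hstack([crop(s,195,98,90,130,4),np.vstack([crop(s,290,280,105,65,4),crop(s,225,335,105,65,4)])])
cv2.imwrite("pics/c2.png",a);print(a.shape)
T=lambda u,v,z:print((u,v),onz("top",u,v,z).round(0))
for x,y in((310,92),(265,360),(35,322)):T(155+x/4,150+y/4,12)
for x,y in((215,235),(208,300)):T(155+x/4,150+y/4,103)
# lever
for x,y in((643-540,42),(626-540,175),(601-540,300)):T(345+x/4,195+y/4,12)
# cradle top outline
for x,y in((377,50),(458,38),(410,380),(490,358)):T(335+(x-360)/4,115+y/4,40)
# bystanders / decoys
for n,u,v in(("redpyr",310,185),("bob",283,217),("loupe",233,262),("jar",284,255)):print(n);T(u,v,25)
E
```

```text
Traceback (most recent call last):
ValueError: all the input array dimensions except for the concatenation axis must match exactly, but along dimension 0, the array at index 0 has size 520 and the array at index 1 has size 456
```

```bash
python3 - <<'E'
from h import *
s=cv2.imread("pics/side0.png");t=cv2.imread("pics/top0.png")
a=np.hstack([crop(s,195,98,90,130,4),np.vstack([crop(s,290,280,105,65,4),crop(s,225,319,105,65,4)])])
cv2.imwrite("pics/c2.png",a);print(a.shape)
T=lambda u,v,z:print((u,v),onz("top",u,v,z).round(0))
for x,y in((310,92),(265,360),(35,322)):T(155+x/4,150+y/4,12)
for x,y in((215,235),(208,300)):T(155+x/4,150+y/4,103)
# lever
for x,y in((643-540,42),(626-540,175),(601-540,300)):T(345+x/4,195+y/4,12)
# cradle top outline
for x,y in((377,50),(458,38),(410,380),(490,358)):T(335+(x-360)/4,115+y/4,40)
# bystanders / decoys
for n,u,v in(("redpyr",310,185),("bob",283,217),("loupe",233,262),("jar",284,255)):print(n);T(u,v,25)
E
```

```text
(520, 780, 3)
(232.5, 173.0) [632.  83.  12.]
(221.25, 240.0) [428. 122.  12.]
(163.75, 230.5) [461. 295.  12.]
(208.75, 208.75) [514. 149. 103.]
(207.0, 225.0) [468. 155. 103.]
(370.75, 205.5) [ 520. -335.   12.]
(366.5, 238.75) [ 420. -315.   12.]
(360.25, 270.0) [ 328. -290.   12.]
(339.25, 127.5) [ 760. -247.   40.]
(359.5, 124.5) [ 768. -310.   40.]
(347.5, 210.0) [ 506. -256.   40.]
(367.5, 204.5) [ 521. -317.   40.]
redpyr
(310, 185) [ 586. -151.   25.]
bob
(283, 217) [491. -66.  25.]
loupe
(233, 262) [362.  87.  25.]
jar
(284, 255) [379. -64.  25.]
```

View pics/c2.png

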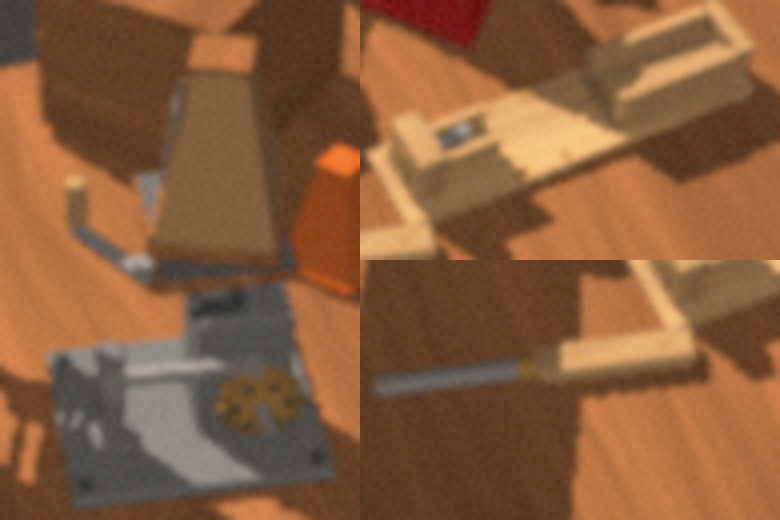

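Side view: the pawl arm runs from pixel (222,191) to (251,189), the wheel is at about (259,198), and the cradle plunger is at (305,312) with its pocket at the right end. I'll check the stand estimate by reprojection, then set out.

```bash
cat >> h.py <<'E'
def tool(yaw,pitch=0):
    "tool x at yaw (deg), z down, then handle raised by pitch"
    c,s=np.cos(np.radians(yaw)),np.sin(np.radians(yaw))
    return R.from_matrix(np.array([[c,s,0],[s,-c,0],[0,0,-1]]))*R.from_euler("y",-pitch,degrees=True)
def plan(p,yaw,pitch=0,n=8,start=None):
    s=robot.sense(); p0,r0=(np.array(s["position"]),R.from_rotvec(s["ee_rot"])) if start is None else start
    r1=tool(yaw,pitch); d=(r0.inv()*r1).as_rotvec(degrees=True); step=d/n
    print("delta world",(np.array(p)-p0).round(1),"turn tool",d.round(1))
    r=r0
    for i in range(n):
        print(((r.inv().apply(np.array(p)-p0)/n)/1000).round(4).tolist(),step.round(2).tolist())
        r=r*R.from_rotvec(step,degrees=True)
ST=np.array([565,186.,0]);SY=-10.8
def stand(x,y,z): return ST+R.from_euler("z",SY,degrees=True).apply([x,y,z])
E
python3 - <<'E'
from h import *
for n in("side","top"):print(n,"wheel,pivot,nose,base corners",proj(n,np.array([stand(30,-49,58),stand(-85,-49,98),stand(-30,-49,103),stand(-122,-88,12),stand(86,-88,12),stand(-122,88,12)])).round(1).tolist())
print("lever side end,tip",proj("side",[[520,-335,7],[328,-290,7]]).round(1))
t=cv2.imread("pics/top0.png")
T=lambda u,v,z:print((u,v),onz("top",u,v,z).round(0))
for x,y in((430,342),(487,335)):T(335+(x-360)/4,115+y/4,54)
print("blocktop side");print(onz("side",290+(395-360)/4,280+115/4,54),onz("side",290+(438-360)/4,280+152/4,54))
print("wall outer side");print(onz("side",290+(715-360)/4,280+3/4,45),onz("side",290+(755-360)/4,280+45/4,45))
plan([435,-317,110],166.8,0,16)
E
```

```text
side wheel,pivot,nose,base corners [[259.5, 198.8], [222.8, 193.6], [240.7, 190.3], [213.4, 224.1], [279.0, 215.7], [206.3, 186.8]]
top wheel,pivot,nose,base corners [[215.7, 186.1], [207.5, 223.6], [210.8, 204.2], [221.0, 239.8], [232.5, 172.8], [163.7, 230.4]]
lever side end,tip [[307.8 340.7]
 [228.4 351.3]]
(352.5, 200.5) [ 532. -269.   54.]
(366.75, 198.75) [ 536. -312.   54.]
blocktop side
[ 522.33925118 -270.87030583   54.        ] [ 535.18446755 -304.35554945   54.        ]
wall outer side
[ 764.72983672 -265.40044733   45.        ] [ 770.12875545 -303.83914095   45.        ]
delta world [ 167.3 -853.6  -88.6] turn tool [ -0.1  -0.  -13.3]
[-0.0332, -0.0431, 0.0056] [-0.01, -0.0, -0.83]
[-0.0325, -0.0435, 0.0056] [-0.01, -0.0, -0.83]
[-0.0319, -0.044, 0.0056] [-0.01, -0.0, -0.83]
[-0.0313, -0.0445, 0.0056] [-0.01, -0.0, -0.83]
[-0.0306, -0.0449, 0.0056] [-0.01, -0.0, -0.83]
[-0.03, -0.0454, 0.0056] [-0.01, -0.0, -0.83]
[-0.0293, -0.0458, 0.0056] [-0.01, -0.0, -0.83]
[-0.0286, -0.0462, 0.0056] [-0.01, -0.0, -0.83]
[-0.028, -0.0466, 0.0056] [-0.01, -0.0, -0.83]
[-0.0273, -0.047, 0.0056] [-0.01, -0.0, -0.83]
[-0.0266, -0.0474, 0.0056] [-0.01, -0.0, -0.83]
[-0.0259, -0.0478, 0.0056] [-0.01, -0.0, -0.83]
[-0.0252, -0.0482, 0.0056] [-0.01, -0.0, -0.83]
[-0.0245, -0.0485, 0.0056] [-0.01, -0.0, -0.83]
[-0.0238, -0.0489, 0.0055] [-0.01, -0.0, -0.83]
[-0.0231, -0.0492, 0.0055] [-0.01, -0.0, -0.83]
```

Emit:
step_arm --steps '[{"linear": [-0.0332, -0.0431, 0.0056], "turn": [0, 0, -0.83], "gripper": 0.7}, {"linear": [-0.0325, -0.0435, 0.0056], "turn": [0, 0, -0.83], "gripper": 0.7}, {"linear": [-0.0319, -0.044, 0.0056], "turn": [0, 0, -0.83], "gripper": 0.7}, {"linear": [-0.0313, -0.0445, 0.0056], "turn": [0, 0, -0.83], "gripper": 0.7}, {"linear": [-0.0306, -0.0449, 0.0056], "turn": [0, 0, -0.83], "gripper": 0.7}, {"linear": [-0.03, -0.0454, 0.0056], "turn": [0, 0, -0.83], "gripper": 0.7}, {"linear": [-0.0293, -0.0458, 0.0056], "turn": [0, 0, -0.83], "gripper": 0.7}, {"linear": [-0.0286, -0.0462, 0.0056], "turn": [0, 0, -0.83], "gripper": 0.7}]'

```text
time: 1.1
position: [351.3, 108.4, 154.3]
ee_rot: [0.541, 3.095, -0.0]
contact_force: [0.3, -0.4, 0.8]
opening: 61.8
grip_force: 0.0
```

Emit:
step_arm --steps '[{"linear": [-0.028, -0.0466, 0.0056], "turn": [0, 0, -0.83], "gripper": 0.7}, {"linear": [-0.0273, -0.047, 0.0056], "turn": [0, 0, -0.83], "gripper": 0.7}, {"linear": [-0.0266, -0.0474, 0.0056], "turn": [0, 0, -0.83], "gripper": 0.7}, {"linear": [-0.0259, -0.0478, 0.0056], "turn": [0, 0, -0.83], "gripper": 0.7}, {"linear": [-0.0252, -0.0482, 0.0056], "turn": [0, 0, -0.83], "gripper": 0.7}, {"linear": [-0.0245, -0.0485, 0.0056], "turn": [0, 0, -0.83], "gripper": 0.7}, {"linear": [-0.0238, -0.0489, 0.0055], "turn": [0, 0, -0.83], "gripper": 0.7}, {"linear": [-0.0231, -0.0492, 0.0055], "turn": [0, 0, -0.83], "gripper": 0.7}]'

```text
time: 2.1
position: [434.9, -318.5, 109.6]
ee_rot: [-0.362, -3.12, -0.001]
contact_force: [1.3, -0.5, -0.3]
opening: 61.5
grip_force: 0.0
```

Emit:
step_arm --steps '[{"linear": [0, 0, 0.04], "turn": [0, 0, 0], "gripper": 0.6}, {"linear": [0, 0, 0.04], "turn": [0, 0, 0], "gripper": 0.6}, {"linear": [0, 0, 0.0195], "turn": [0, 0, 0], "gripper": 0.6}, {"linear": [0, 0, 0.007], "turn": [0, 0, 0], "gripper": 0.4}, {"linear": [0, 0, 0], "turn": [0, 0, 0], "gripper": 0.1}, {"linear": [0, 0, 0], "turn": [0, 0, 0], "gripper": 0.1}, {"linear": [0, 0, 0], "turn": [0, 0, 0], "gripper": 0.1}, {"linear": [0, 0, 0], "turn": [0, 0, 0], "gripper": 0.1}]' --newtons 60

```text
time: 3.1
position: [435.4, -316.9, 4.5]
ee_rot: [0.362, 3.12, -0.001]
contact_force: [0.4, 0.2, -0.2]
opening: 9.7
grip_force: 0.0
```

```bash
python3 - <<'E'
from h import *
s=robot.snapshot("side");t=robot.snapshot("top");print(robot.sense()["opening"])
cv2.imwrite("pics/d1.png",np.hstack([crop(t,325,180,65,100,6),crop(s,220,270,80,120,5)[:600] if 0 else cv2.resize(s[284:384,220:320],(400,600))]));print(proj("top",[435,-317,5]),proj("side",[435,-317,5]))
E
```

```text
8.5865205763853
[[366.04763417 233.86423118]] [[273.37287087 346.41971642]]
```

View pics/d1.png

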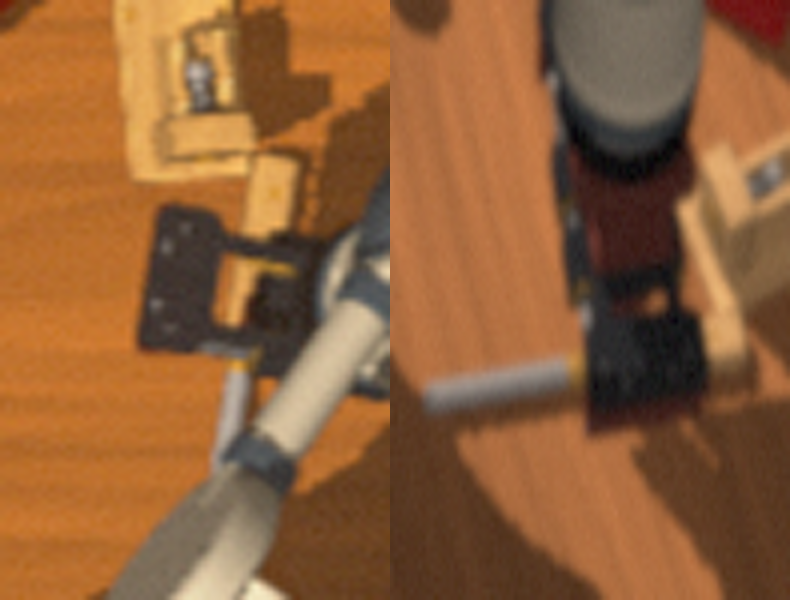

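The lever has not moved and the TCP sits on its axis, but the fingers read 8.6 mm with no grip force. They probably closed just above the handle, or the pads sit higher than I assumed. I'll test that by closing fully, then reopen, sink and close again.

Emit:
step_arm --steps '[{"linear": [0, 0, 0], "turn": [0, 0, 0], "gripper": 0}, {"linear": [0, 0, 0], "turn": [0, 0, 0], "gripper": 0}]' --newtons 60

```text
time: 3.45
position: [435.0, -316.7, 3.7]
ee_rot: [-0.362, -3.121, -0.0]
contact_force: [-0.7, 0.4, -0.1]
opening: 0.4
grip_force: 0.0
```

Emit:
step_arm --steps '[{"linear": [0, 0, 0], "turn": [0, 0, 0], "gripper": 0.6}, {"linear": [0, 0, 0], "turn": [0, 0, 0], "gripper": 0.6}, {"linear": [0, 0, 0], "turn": [0, 0, 0], "gripper": 0.6}, {"linear": [0, 0, 0.003], "turn": [0, 0, 0], "gripper": 0.6}, {"linear": [0, 0, 0], "turn": [0, 0, 0], "gripper": 0.1}, {"linear": [0, 0, 0], "turn": [0, 0, 0], "gripper": 0.1}, {"linear": [0, 0, 0], "turn": [0, 0, 0], "gripper": 0.1}, {"linear": [0, 0, 0], "turn": [0, 0, 0], "gripper": 0.1}]'

```text
time: 4.45
position: [435.1, -316.7, 0.8]
ee_rot: [0.362, 3.121, -0.0]
contact_force: [-0.2, 0.1, 0.1]
opening: 9.0
grip_force: 0.0
```

```bash
python3 - <<'E'
from h import *
out=[]
for n,(x,y,w,h,k) in{"top":(320,160,80,120,5),"side":(220,264,80,120,5)}.items():
    im=robot.snapshot(n);c=crop(im,x,y,w,h,k)
    for z in(0,60,80,150):
        p=(proj(n,[435,-316.7,z])[0]-[x,y])*k;cv2.circle(c,tuple(int(v) for v in p),3,(0,255,255),-1);print(n,z,p)
    out.append(c)
cv2.imwrite("pics/d2.png",np.hstack(out))
E
```

```text
top 0 [227.28897714 369.68592335]
top 60 [258.15583634 365.26593194]
top 80 [269.1753923  363.68798252]
top 150 [311.02897411 357.69474327]
side 0 [266.08421888 416.84985909]
side 60 [272.66002673 351.4150462 ]
side 80 [274.96084622 328.51995922]
side 150 [283.48418964 243.70553131]
```

View pics/d2.png

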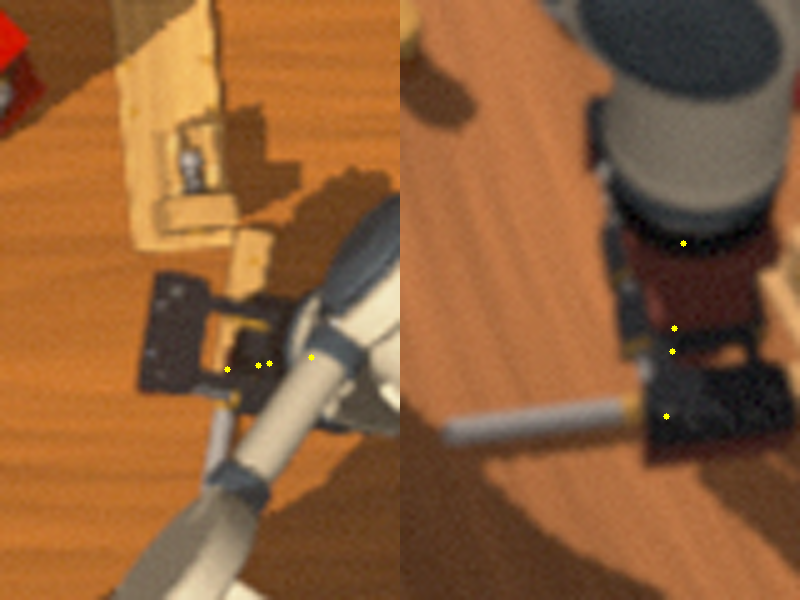

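The tool axis reprojects onto the gripper and the lever axis correctly, so I'll close fully, lift and see whether the lever comes along.

Emit:
step_arm --steps '[{"linear": [0, 0, 0], "turn": [0, 0, 0], "gripper": 0}, {"linear": [0, 0, 0], "turn": [0, 0, 0], "gripper": 0}, {"linear": [0, 0, -0.06], "turn": [0, 0, 0], "gripper": 0}, {"linear": [0, 0, -0.06], "turn": [0, 0, 0], "gripper": 0}, {"linear": [0, 0, -0.06], "turn": [0, 0, 0], "gripper": 0}]'

```text
time: 5.18
position: [434.8, -316.5, 182.6]
ee_rot: [0.362, 3.121, -0.0]
contact_force: [0.9, -0.6, -0.5]
opening: 0.3
grip_force: 0.0
```

```bash
python3 - <<'E'
from h import *
out=[]
p=robot.sense()["position"];print(p)
for n,(x,y,w,h,k) in{"top":(320,160,80,120,5),"side":(220,264,80,120,5)}.items():
    im=robot.snapshot(n);c=crop(im,x,y,w,h,k)
    for z in(0,19,80):
        q=(proj(n,[p[0],p[1],p[2]+z])[0]-[x,y])*k;cv2.circle(c,tuple(int(v) for v in q),2,(0,255,255),-1);print(n,z,q)
    q=(proj(n,[435,-316.7,7])[0]-[x,y])*k;cv2.circle(c,tuple(int(v) for v in q),3,(255,0,255),-1)
    out.append(c)
cv2.imwrite("pics/d3.png",np.hstack(out))
E
```

```text
[ 434.82788187 -316.5055869   182.61595614]
top 0 [332.13441245 354.96664619]
top 19 [345.26870351 353.09143674]
top 80 [391.0103056  346.56081519]
side 0 [287.18442338 201.26739074]
side 19 [289.73388713 175.82640054]
side 80 [298.37756193  89.57153786]
```

View pics/d3.png

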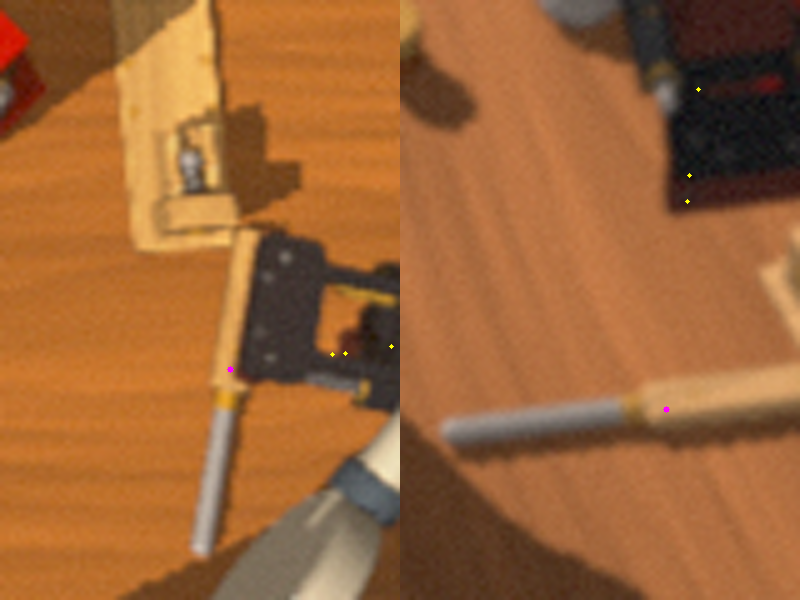

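The lever is still on the desk at the expected spot. I'll project the gripper geometry I assumed onto these frames to see where the fingers really are.

```bash
python3 - <<'E'
from h import *
s=robot.sense();p=np.array(s["position"]);r=R.from_rotvec(s["ee_rot"])
print(s["joint_pos"].round(3),r.as_matrix().round(2).tolist())
P={}
for sx in(-1,1):
    for sy in(-1,1):
        P[f"body{sx}{sy}"]=[37*sx,89*sy,-80]
        P[f"fing{sx}{sy}"]=[10*sx,13*sy,0]
for n,(x,y) in{"top":(320,160),"side":(220,264)}.items():
    for k,v in P.items(): print(n,k,((proj(n,p+r.apply(v))[0]-[x,y])*5).round(0))
E
python3 - <<'E'
import sys;sys.path.insert(0,'.')
from h import *
im=robot.snapshot("side");im2=robot.snapshot("top")
a=crop(im,300,200,150,184,3)[:0] if 0 else None
c=np.hstack([cv2.resize(im[230:350,300-70:300+30+20],None,fx=3.3,fy=4.5,interpolation=3),cv2.resize(im2[180:300,350:450],None,fx=4,fy=4.5,interpolation=3)])
cv2.imwrite("pics/d4.png",c);print(c.shape)
E
```

```text
[-0.692 -0.083  1.423 -0.     1.788 -2.032] [[-0.97, 0.23, 0.01], [0.23, 0.97, -0.01], [-0.01, -0.01, -1.0]]
top body-1-1 [598. 304.]
top fing-1-1 [369. 335.]
top body-11 [226. 228.]
top fing-11 [318. 325.]
top body1-1 [576. 458.]
top fing1-1 [363. 374.]
top body11 [200. 381.]
top fing11 [312. 363.]
side body-1-1 [444. 253.]
side fing-1-1 [324. 216.]
side body-11 [346. -90.]
side fing-11 [312. 166.]
side body1-1 [256. 278.]
side fing1-1 [278. 222.]
side body11 [181. -72.]
side fing11 [267. 172.]
(540, 796, 3)
```

View pics/d4.png

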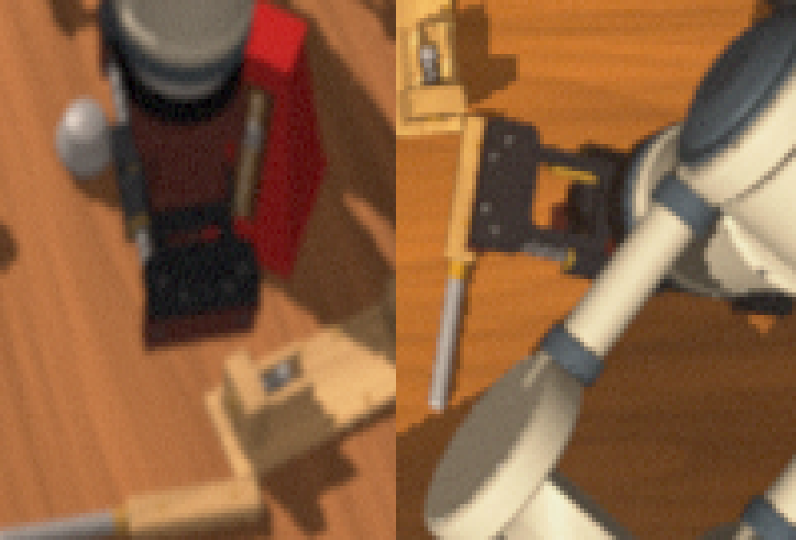

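The body and fingertips both appear about 30 mm higher than the reported TCP height. That fits the fingers having closed above the handle with no contact. I'll open, go down at the same spot and feel for the surface in small guarded steps.

Emit:
step_arm --steps '[{"linear": [0, 0, 0.06], "turn": [0, 0, 0], "gripper": 0.6}, {"linear": [0, 0, 0.06], "turn": [0, 0, 0], "gripper": 0.6}, {"linear": [0, 0, 0.055], "turn": [0, 0, 0], "gripper": 0.6}, {"linear": [0, 0, 0.006], "turn": [0, 0, 0], "gripper": 0.6}, {"linear": [0, 0, 0.004], "turn": [0, 0, 0], "gripper": 0.6}, {"linear": [0, 0, 0.003], "turn": [0, 0, 0], "gripper": 0.6}]'

```text
time: 6.12
position: [436.4, -317.8, -4.8]
ee_rot: [0.362, 3.117, -0.004]
contact_force: [-0.2, 0.3, -0.6]
opening: 52.2
grip_force: 0.0
```

Emit:
step_arm --steps '[{"linear": [0, 0, 0.004], "turn": [0, 0, 0], "gripper": 0.6}, {"linear": [0, 0, 0.004], "turn": [0, 0, 0], "gripper": 0.6}, {"linear": [0, 0, 0], "turn": [0, 0, 0], "gripper": 0.6}]'

```text
time: 6.5
position: [435.0, -316.6, -15.3]
ee_rot: [-0.362, -3.121, -0.0]
contact_force: [0.6, -0.2, 0.3]
opening: 52.7
grip_force: 0.0
```

Emit:
step_arm --steps '[{"linear": [0, 0, 0.004], "turn": [0, 0, 0], "gripper": 0.6}, {"linear": [0, 0, 0.003], "turn": [0, 0, 0], "gripper": 0.6}, {"linear": [0, 0, 0], "turn": [0, 0, 0], "gripper": 0.6}]'

```text
time: 6.88
position: [435.0, -316.7, -22.4]
ee_rot: [-0.362, -3.12, -0.0]
contact_force: [0.5, 0.5, 0.5]
opening: 52.7
grip_force: 0.0
```

Emit:
step_arm --steps '[{"linear": [0, 0, 0.002], "turn": [0, 0, 0], "gripper": 0.6}, {"linear": [0, 0, 0.002], "turn": [0, 0, 0], "gripper": 0.6}, {"linear": [0, 0, 0], "turn": [0, 0, 0], "gripper": 0.6}]'

```text
time: 7.25
position: [435.2, -316.8, -22.8]
ee_rot: [0.362, 3.12, -0.001]
contact_force: [-8.1, 5.9, 19.9]
opening: 52.6
grip_force: 9.7
```

Contact is at reported z ≈ -22.7, so the real fingertips sit about 22.7 mm higher than reported. I'll back off to about 2 mm clearance and close.

Emit:
step_arm --steps '[{"linear": [0, 0, -0.0055], "turn": [0, 0, 0], "gripper": 0.6}, {"linear": [0, 0, 0], "turn": [0, 0, 0], "gripper": 0.1}, {"linear": [0, 0, 0], "turn": [0, 0, 0], "gripper": 0.1}, {"linear": [0, 0, 0], "turn": [0, 0, 0], "gripper": 0.1}, {"linear": [0, 0, 0], "turn": [0, 0, 0], "gripper": 0.1}, {"linear": [0, 0, 0], "turn": [0, 0, 0], "gripper": 0.1}]' --newtons 60

```text
time: 8.0
position: [434.8, -316.5, -21.2]
ee_rot: [-0.362, -3.12, -0.001]
contact_force: [0.1, -0.2, -1.7]
opening: 21.2
grip_force: 59.9
```

Gripped: 21.2 mm opening at 60 N. Next I'll plan the lift and carry to the pre-insert point on the stand's -y side.

```bash
python3 - <<'E'
from h import *
s=robot.sense();p=np.array(s["position"]);r=R.from_rotvec(s["ee_rot"]);p[2]=139
t=stand(-35,-215,0);t[2]=139;print(t,stand(-35,-140,0))
plan(t,79.2,0,13,(p,r))
E
```

```text
[490.33296359 -18.6334129  139.        ] [504.38656218  55.03813091   0.        ]
delta world [ 55.5 297.9   0. ] turn tool [-0.  -0.  87.6]
[0.0011, 0.0233, 0.0] [-0.0, -0.0, 6.74]
[0.0038, 0.023, 0.0] [-0.0, -0.0, 6.74]
[0.0065, 0.0224, 0.0] [-0.0, -0.0, 6.74]
[0.0091, 0.0215, 0.0] [-0.0, -0.0, 6.74]
[0.0115, 0.0203, 0.0] [-0.0, -0.0, 6.74]
[0.0138, 0.0188, 0.0] [-0.0, -0.0, 6.74]
[0.0159, 0.017, 0.0] [-0.0, -0.0, 6.74]
[0.0178, 0.015, 0.0] [-0.0, -0.0, 6.74]
[0.0195, 0.0128, 0.0] [-0.0, -0.0, 6.74]
[0.0208, 0.0105, 0.0] [-0.0, -0.0, 6.74]
[0.0219, 0.008, 0.0] [-0.0, -0.0, 6.74]
[0.0227, 0.0053, 0.0] [-0.0, -0.0, 6.74]
[0.0232, 0.0026, 0.0] [-0.0, -0.0, 6.74]
```

Emit:
step_arm --steps '[{"linear": [0, 0, -0.04], "turn": [0, 0, 0], "gripper": 0.1}, {"linear": [0, 0, -0.06], "turn": [0, 0, 0], "gripper": 0.1}, {"linear": [0, 0, -0.06], "turn": [0, 0, 0], "gripper": 0.1}, {"linear": [0.0011, 0.0233, 0], "turn": [0, 0, 6.74], "gripper": 0.1}, {"linear": [0.0038, 0.023, 0], "turn": [0, 0, 6.74], "gripper": 0.1}, {"linear": [0.0065, 0.0224, 0], "turn": [0, 0, 6.74], "gripper": 0.1}, {"linear": [0.0091, 0.0215, 0], "turn": [0, 0, 6.74], "gripper": 0.1}, {"linear": [0.0115, 0.0203, 0], "turn": [0, 0, 6.74], "gripper": 0.1}]'

```text
time: 9.0
position: [456.4, -201.3, 138.9]
ee_rot: [-1.257, -2.879, -0.0]
contact_force: [0.4, 0.3, -1.7]
opening: 21.7
grip_force: 59.9
```

Emit:
step_arm --steps '[{"linear": [0.0138, 0.0188, 0], "turn": [0, 0, 6.74], "gripper": 0.1}, {"linear": [0.0159, 0.017, 0], "turn": [0, 0, 6.74], "gripper": 0.1}, {"linear": [0.0178, 0.015, 0], "turn": [0, 0, 6.74], "gripper": 0.1}, {"linear": [0.0195, 0.0128, 0], "turn": [0, 0, 6.74], "gripper": 0.1}, {"linear": [0.0208, 0.0105, 0], "turn": [0, 0, 6.74], "gripper": 0.1}, {"linear": [0.0219, 0.008, 0], "turn": [0, 0, 6.74], "gripper": 0.1}, {"linear": [0.0227, 0.0053, 0], "turn": [0, 0, 6.74], "gripper": 0.1}, {"linear": [0.0232, 0.0026, 0], "turn": [0, 0, 6.74], "gripper": 0.1}]'

```text
time: 10.0
position: [490.6, -18.0, 139.0]
ee_rot: [-2.425, -1.996, 0.0]
contact_force: [0.7, 0.3, -1.3]
opening: 21.4
grip_force: 59.9
```

Emit:
step_arm --steps '[{"linear": [0, 0, 0.03], "turn": [0, 0, 0], "gripper": 0.1}, {"linear": [0, 0, 0.03], "turn": [0, 0, 0], "gripper": 0.1}, {"linear": [0, 0, 0.028], "turn": [0, 0, 0], "gripper": 0.1}, {"linear": [0, 0, 0], "turn": [0, 0, 0], "gripper": 0.1}]'

```text
time: 10.5
position: [488.7, -18.5, 48.5]
ee_rot: [-2.419, -1.999, 0.006]
contact_force: [-0.2, 0.5, -0.8]
opening: 21.3
grip_force: 59.9
```

```bash
python3 - <<'E'
from h import *
s=robot.sense();p=np.array(s["position"]);r=R.from_rotvec(s["ee_rot"])
g=p+r.apply([0,0,-28.2]);tip=g+r.apply([111.7,0,0]);end=g-r.apply([88.3,0,0]);print(p,g,tip,end)
L=R.from_euler("z",-SY,degrees=True);print("stand frame tip,end",L.apply(tip-ST).round(1),L.apply(end-ST).round(1))
out=[]
for n,(x,y,w,h) in{"top":(190,150,80,110),"side":(200,165,80,110)}.items():
    im=robot.snapshot(n);c=crop(im,x,y,w,h,5)
    for q,col in((tip,(255,0,255)),(end,(255,0,255)),(stand(-35,-49,93),(0,255,255))):
        cv2.circle(c,tuple(int(v) for v in (proj(n,q)[0]-[x,y])*5),2,col,-1)
    out.append(c)
cv2.imwrite("pics/e1.png",np.hstack(out))
E
```

```text
[488.74205216 -18.53047545  48.536102  ] [488.89507906 -18.54589964  76.73568258] [509.92424886  91.15670329  76.68156988] [ 472.27130383 -105.26693669   76.77845923]
stand frame tip,end [ -36.3 -103.5   76.7] [ -36.5 -303.5   76.8]
```

View pics/e1.png

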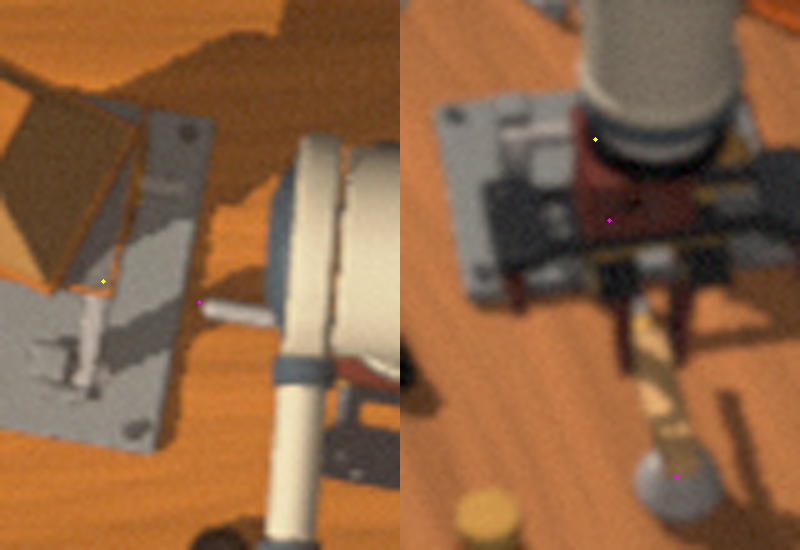

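The lever tip sits at top crop (205,310), 1–2 px from the predicted spot, and the handle end matches in the side view, so the lever is level. I'll insert it under the pawl with a 4 mm shift toward stand +x.

Emit:
step_arm --steps '[{"linear": [0.02, 0.002, 0], "turn": [0, 0, 0], "gripper": 0.1}, {"linear": [0.02, 0.002, 0], "turn": [0, 0, 0], "gripper": 0.1}, {"linear": [0.02, 0, 0], "turn": [0, 0, 0], "gripper": 0.1}, {"linear": [0.018, 0, 0], "turn": [0, 0, 0], "gripper": 0.1}, {"linear": [0, 0, 0], "turn": [0, 0, 0], "gripper": 0.1}, {"linear": [0, 0, -0.004], "turn": [0, 0, 0], "gripper": 0.1}, {"linear": [0, 0, -0.004], "turn": [0, 0, 0], "gripper": 0.1}, {"linear": [0, 0, 0], "turn": [0, 0, 0], "gripper": 0.1}]'

```text
time: 11.6
position: [509.3, 56.6, 59.6]
ee_rot: [2.422, 2.0, -0.0]
contact_force: [0.6, -0.7, -1.6]
opening: 21.4
grip_force: 59.9
```

Emit:
step_arm --steps '[{"linear": [0, 0, -0.003], "turn": [0, 0, 0], "gripper": 0.1}, {"linear": [0, 0, -0.003], "turn": [0, 0, 0], "gripper": 0.1}, {"linear": [0, 0, 0], "turn": [0, 0, 0], "gripper": 0.1}]'

```text
time: 11.98
position: [509.5, 57.1, 65.7]
ee_rot: [2.421, 2.001, 0.001]
contact_force: [0.4, 0.0, -1.9]
opening: 21.8
grip_force: 59.9
```

Emit:
step_arm --steps '[{"linear": [0, 0, -0.003], "turn": [0, 0, 0], "gripper": 0.1}, {"linear": [0, 0, 0], "turn": [0, 0, 0], "gripper": 0.1}, {"linear": [0, 0, 0], "turn": [0, 0, 0], "gripper": 0.1}]'

```text
time: 12.35
position: [509.4, 57.2, 68.3]
ee_rot: [2.421, 2.001, 0.0]
contact_force: [0.6, 0.0, -2.1]
opening: 21.2
grip_force: 59.9
```

```bash
python3 - <<'E'
from h import *
F=[]
for i in range(6):
    robot.snapshot("top"); s=robot.sense(); F.append(np.r_[s["contact_force"],s["wrist_torque"]])
print(np.mean(F,0).round(2),np.std(F,0).round(2),s["position"])
t0=cv2.imread("pics/top0.png");t=robot.snapshot("top")
cv2.imwrite("pics/f1t.png",t)
d=cv2.absdiff(t0,t).max(2)
print("metronome region diff",(d[160:215,165:212]>40).mean().round(3))
E
```

```text
[ 0.57 -0.18 -1.81 -0.05  0.02 -0.05] [0.47 0.46 0.3  0.03 0.03 0.02] [509.3335432   57.13004235  68.23149321]
metronome region diff 0.146
```

```bash
python3 - <<'E'
from h import *
t0=cv2.imread("pics/top0.png");t=cv2.imread("pics/f1t.png")
g0,g=[cv2.cvtColor(i,6).astype(np.float32) for i in(t0,t)]
xs=np.arange(-80,1,5)
for z in (96,):
  print("x",xs.tolist())
  for y in range(-110,-9,10):
    q=proj("top",np.array([stand(x,y,z) for x in xs])).astype(np.float32)
    f=lambda im:cv2.remap(im,q[None,:,0],q[None,:,1],1)[0].astype(int).tolist()
    print(y,"now",f(g),"was",f(g0))
E
```

```text
x [-80, -75, -70, -65, -60, -55, -50, -45, -40, -35, -30, -25, -20, -15, -10, -5, 0]
-110 now [74, 75, 73, 79, 77, 83, 134, 148, 159, 174, 185, 193, 200, 202, 206, 208, 209] was [81, 74, 78, 79, 80, 79, 77, 75, 74, 73, 74, 95, 131, 134, 141, 141, 136]
-100 now [99, 79, 85, 94, 96, 87, 100, 148, 168, 181, 189, 196, 200, 205, 207, 207, 211] was [76, 74, 76, 77, 81, 75, 77, 75, 74, 74, 76, 76, 73, 82, 84, 82, 96]
-90 now [122, 124, 117, 85, 86, 89, 123, 159, 174, 184, 191, 198, 203, 205, 207, 210, 210] was [80, 84, 84, 82, 82, 82, 83, 82, 84, 112, 131, 126, 128, 131, 128, 127, 134]
-80 now [110, 94, 62, 61, 61, 86, 133, 166, 181, 190, 195, 201, 203, 206, 208, 210, 211] was [87, 88, 84, 87, 85, 86, 86, 111, 138, 140, 139, 140, 141, 139, 140, 139, 138]
-70 now [199, 120, 89, 86, 95, 134, 132, 113, 103, 88, 115, 152, 188, 204, 214, 211, 211] was [87, 86, 86, 88, 85, 86, 116, 141, 139, 142, 140, 139, 139, 138, 142, 128, 85]
-60 now [170, 109, 111, 101, 135, 169, 176, 180, 193, 197, 197, 187, 170, 142, 113, 103, 116] was [82, 88, 85, 84, 94, 139, 143, 142, 141, 141, 142, 140, 140, 135, 97, 8
[... 156 characters left out ...]
 76, 69, 75, 76, 79, 76]
-40 now [123, 153, 149, 161, 166, 173, 167, 138, 112, 129, 171, 196, 210, 217, 219, 217, 214] was [87, 102, 118, 155, 163, 160, 153, 156, 83, 70, 75, 75, 76, 74, 78, 71, 71]
-30 now [137, 110, 98, 136, 137, 140, 140, 122, 82, 73, 82, 96, 101, 103, 108, 112, 134] was [138, 111, 99, 139, 141, 144, 144, 127, 81, 75, 71, 68, 70, 69, 73, 75, 75]
-20 now [143, 124, 139, 135, 135, 140, 129, 117, 90, 77, 73, 73, 73, 74, 77, 85, 86] was [147, 125, 140, 138, 140, 140, 135, 81, 73, 77, 72, 74, 72, 70, 70, 71, 70]
-10 now [135, 136, 139, 137, 136, 138, 136, 138, 143, 139, 99, 76, 71, 70, 72, 74, 73] was [140, 140, 142, 140, 140, 137, 137, 112, 88, 87, 85, 73, 73, 71, 71, 73, 69]
```

```bash
cat >> h.py <<'E'
def metro():
    "shift (px) of the metronome top in both views against the first pictures"
    out=[]
    for n,(x,y,w,h) in{"side":(238,100,28,35),"top":(170,158,35,35)}.items():
        a=cv2.imread(f"pics/{n}0.png")[y:y+h,x:x+w]; m=cv2.matchTemplate(robot.snapshot(n)[y-15:y+h+35,x-15:x+w+15],a,5)
        _,v,_,l=cv2.minMaxLoc(m); out.append((n,l[0]-15,l[1]-15,round(v,2)))
    return out
E
python3 - <<'E'
from h import *
print(metro(),robot.sense()["time"])
c=stand(0,0,340);print(proj("side",[c,c-[0,0,9.4],c-[0,0,45]]),proj("top",[c,c-[0,0,45]]))
E
```

```text
[('side', -9, 10, 0.4), ('top', 1, 1, 0.97)] 12.8
[[248.55889489 114.15078585]
 [248.50485867 117.02227452]
 [248.30490165 127.64800619]] [[181.68821896 175.06671062]
 [184.86996275 178.73061177]]
```

The top view shows the metronome already shifting (1,1) px of the expected (3.2,3.7), so the platform is sinking. I'll hold still and re-measure.

Emit:
step_arm --steps '[{"linear": [0, 0, 0], "turn": [0, 0, 0], "gripper": 0.1}, {"linear": [0, 0, 0], "turn": [0, 0, 0], "gripper": 0.1}, {"linear": [0, 0, 0], "turn": [0, 0, 0], "gripper": 0.1}, {"linear": [0, 0, 0], "turn": [0, 0, 0], "gripper": 0.1}, {"linear": [0, 0, 0], "turn": [0, 0, 0], "gripper": 0.1}, {"linear": [0, 0, 0], "turn": [0, 0, 0], "gripper": 0.1}, {"linear": [0, 0, 0], "turn": [0, 0, 0], "gripper": 0.1}, {"linear": [0, 0, 0], "turn": [0, 0, 0], "gripper": 0.1}]'

```text
time: 13.8
position: [509.3, 57.1, 68.2]
ee_rot: [2.422, 2.001, -0.0]
contact_force: [0.4, 0.4, -1.3]
opening: 21.7
grip_force: 59.9
```

```bash
cat >> h.py <<'E'
def metro2():
    a=cv2.imread("pics/top0.png")[158:193,170:205];k=8
    A=cv2.resize(a,None,fx=k,fy=k,interpolation=cv2.INTER_CUBIC);B=cv2.resize(robot.snapshot("top")[152:205,164:217],None,fx=k,fy=k,interpolation=cv2.INTER_CUBIC)
    _,v,_,l=cv2.minMaxLoc(cv2.matchTemplate(B,A,5)); return l[0]/k-6,l[1]/k-6,round(v,3),robot.sense()["time"]
E
python3 -c "
from h import *
print(metro2())
t=cv2.imread('pics/f1t.png')
F=[]
s=robot.sense();print(s['contact_force'],s['wrist_torque'],s['position'])"
```

```text
(1.625, 2.0, 0.942, 13.85)
[ 0.86746634  0.26964809 -0.77955996] [-0.02640649  0.0006734  -0.01423596] [509.29159227  57.1193675   68.26110317]
```

Emit:
step_arm --steps '[{"linear": [0, 0, 0], "turn": [0, 0, 0], "gripper": 0.1}, {"linear": [0, 0, 0], "turn": [0, 0, 0], "gripper": 0.1}, {"linear": [0, 0, 0], "turn": [0, 0, 0], "gripper": 0.1}, {"linear": [0, 0, 0], "turn": [0, 0, 0], "gripper": 0.1}, {"linear": [0, 0, 0], "turn": [0, 0, 0], "gripper": 0.1}, {"linear": [0, 0, 0], "turn": [0, 0, 0], "gripper": 0.1}, {"linear": [0, 0, 0], "turn": [0, 0, 0], "gripper": 0.1}, {"linear": [0, 0, 0], "turn": [0, 0, 0], "gripper": 0.1}]'

```text
time: 14.85
position: [509.3, 57.1, 68.2]
ee_rot: [2.422, 2.001, -0.0]
contact_force: [-0.2, 1.0, -1.9]
opening: 21.7
grip_force: 59.9
```

```bash
python3 -c "
from h import *
print(metro2())"
```

```text
(2.125, 2.875, 0.881, 14.9)
```

Emit:
step_arm --steps '[{"linear": [0, 0, 0], "turn": [0, 0, 0], "gripper": 0.1}, {"linear": [0, 0, 0], "turn": [0, 0, 0], "gripper": 0.1}, {"linear": [0, 0, 0], "turn": [0, 0, 0], "gripper": 0.1}, {"linear": [0, 0, 0], "turn": [0, 0, 0], "gripper": 0.1}, {"linear": [0, 0, 0], "turn": [0, 0, 0], "gripper": 0.1}, {"linear": [0, 0, 0], "turn": [0, 0, 0], "gripper": 0.1}, {"linear": [0, 0, 0], "turn": [0, 0, 0], "gripper": 0.1}, {"linear": [0, 0, 0], "turn": [0, 0, 0], "gripper": 0.1}]'

```text
time: 15.9
position: [509.3, 57.1, 68.2]
ee_rot: [-2.422, -2.001, 0.0]
contact_force: [0.6, -0.1, -2.3]
opening: 21.7
grip_force: 59.9
```

```bash
python3 -c "
from h import *
print(metro2())
s=robot.sense();print(s['contact_force'],s['wrist_torque'],s['position'])"
```

```text
(2.375, 3.125, 0.844, 15.95)
[ 0.09307351 -0.51852316 -0.88007363] [-0.0767015  -0.01119797 -0.01046307] [509.3007331   57.11393273  68.22127883]
```

Emit:
step_arm --steps '[{"linear": [0, 0, 0], "turn": [0, 0, 0], "gripper": 0.1}, {"linear": [0, 0, 0], "turn": [0, 0, 0], "gripper": 0.1}, {"linear": [0, 0, 0], "turn": [0, 0, 0], "gripper": 0.1}, {"linear": [0, 0, 0], "turn": [0, 0, 0], "gripper": 0.1}, {"linear": [0, 0, 0], "turn": [0, 0, 0], "gripper": 0.1}, {"linear": [0, 0, 0], "turn": [0, 0, 0], "gripper": 0.1}, {"linear": [0, 0, 0], "turn": [0, 0, 0], "gripper": 0.1}, {"linear": [0, 0, 0], "turn": [0, 0, 0], "gripper": 0.1}]'

```text
time: 16.95
position: [509.3, 57.1, 68.3]
ee_rot: [2.422, 2.001, 0.0]
contact_force: [0.3, 0.8, -1.5]
opening: 21.5
grip_force: 59.9
```

```bash
python3 -c "
from h import *
print(metro2());print(metro2())"
```

```text
(2.375, 3.125, 0.843, 17.0)
(2.25, 3.125, 0.844, 17.05)
```

The platform has stopped moving after about 3.4 s, which fits 45 mm. Next: lower the lever so the pawl drops, withdraw, and verify from the side.

Emit:
step_arm --steps '[{"linear": [0, 0, 0.005], "turn": [0, 0, 0], "gripper": 0.1}, {"linear": [0, 0, 0.007], "turn": [0, 0, 0], "gripper": 0.1}, {"linear": [0, 0, 0.008], "turn": [0, 0, 0], "gripper": 0.1}, {"linear": [0, 0, 0], "turn": [0, 0, 0], "gripper": 0.1}, {"linear": [-0.03, 0, 0], "turn": [0, 0, 0], "gripper": 0.1}, {"linear": [-0.04, 0, 0], "turn": [0, 0, 0], "gripper": 0.1}, {"linear": [-0.04, 0, 0], "turn": [0, 0, 0], "gripper": 0.1}, {"linear": [0, 0, -0.04], "turn": [0, 0, 0], "gripper": 0.1}]'

```text
time: 18.05
position: [485.9, -52.9, 85.2]
ee_rot: [-2.421, -1.994, 0.008]
contact_force: [0.4, 0.1, -1.2]
opening: 21.1
grip_force: 59.9
```

```bash
python3 -c "
from h import *
print(metro(),metro2());p=np.array(robot.sense()['position']);print(p)
t=robot.snapshot('top');s=robot.snapshot('side');cv2.imwrite('pics/g_t.png',t);cv2.imwrite('pics/g_s.png',s)
# free desk left of lever start: plan back
p[2]=90;plan([435,-250,90],166.8,0,16,(p,R.from_rotvec(robot.sense()['ee_rot'])))
"
```

```text
[('side', 6, -1, 0.43), ('top', 3, 3, 0.93)] (3.125, 3.375, 0.934, 18.2)
[490.13560923 -51.46163068  90.78273763]
delta world [ -55.1 -198.5    0. ] turn tool [ -0.   -0.  -87.6]
[-0.0128, -0.0011, -0.0] [-0.0, -0.0, -5.48]
[-0.0127, -0.0023, -0.0] [-0.0, -0.0, -5.48]
[-0.0124, -0.0035, -0.0] [-0.0, -0.0, -5.48]
[-0.012, -0.0046, -0.0] [-0.0, -0.0, -5.48]
[-0.0115, -0.0058, -0.0] [-0.0, -0.0, -5.48]
[-0.0109, -0.0068, 0.0] [-0.0, -0.0, -5.48]
[-0.0102, -0.0078, 0.0] [-0.0, -0.0, -5.48]
[-0.0094, -0.0088, 0.0] [-0.0, -0.0, -5.48]
[-0.0085, -0.0096, 0.0] [-0.0, -0.0, -5.48]
[-0.0076, -0.0104, 0.0] [-0.0, -0.0, -5.48]
[-0.0065, -0.0111, 0.0] [-0.0, -0.0, -5.48]
[-0.0055, -0.0117, 0.0] [-0.0, -0.0, -5.48]
[-0.0043, -0.0121, 0.0] [-0.0, -0.0, -5.48]
[-0.0031, -0.0125, 0.0] [-0.0, -0.0, -5.48]
[-0.0019, -0.0127, 0.0] [-0.0, -0.0, -5.48]
[-0.0007, -0.0129, 0.0] [-0.0, -0.0, -5.48]
```

The metronome top shift of (3.1,3.4) px matches the predicted full sink of (3.2,3.7). I'll carry the lever back to the clear patch and lay it down.

```bash
python3 -c "
from h import *
s=robot.sense();p=np.array(s['position']);print(p);p[2]=139;plan([420,-317,139],166.8,0,15,(p,R.from_rotvec(s['ee_rot'])))
"
```

```text
[488.51597988 -50.6954475   87.69079047]
delta world [ -68.5 -266.3    0. ] turn tool [ -0.   -0.  -87.6]
[-0.0183, -0.0011, -0.0] [-0.0, -0.0, -5.84]
[-0.0181, -0.003, -0.0] [-0.0, -0.0, -5.84]
[-0.0177, -0.0048, -0.0] [-0.0, -0.0, -5.84]
[-0.0171, -0.0066, -0.0] [-0.0, -0.0, -5.84]
[-0.0163, -0.0083, -0.0] [-0.0, -0.0, -5.84]
[-0.0154, -0.0099, 0.0] [-0.0, -0.0, -5.84]
[-0.0143, -0.0114, 0.0] [-0.0, -0.0, -5.84]
[-0.0131, -0.0128, 0.0] [-0.0, -0.0, -5.84]
[-0.0117, -0.0141, 0.0] [-0.0, -0.0, -5.84]
[-0.0102, -0.0152, 0.0] [-0.0, -0.0, -5.84]
[-0.0086, -0.0162, 0.0] [-0.0, -0.0, -5.84]
[-0.0069, -0.017, 0.0] [-0.0, -0.0, -5.84]
[-0.0051, -0.0176, 0.0] [-0.0, -0.0, -5.84]
[-0.0033, -0.018, 0.0] [-0.0, -0.0, -5.84]
[-0.0015, -0.0183, 0.0] [-0.0, -0.0, -5.84]
```

Emit:
step_arm --steps '[{"linear": [0, 0, -0.051], "turn": [0, 0, 0], "gripper": 0.1}, {"linear": [-0.0183, -0.0011, 0], "turn": [0, 0, -5.84], "gripper": 0.1}, {"linear": [-0.0181, -0.003, 0], "turn": [0, 0, -5.84], "gripper": 0.1}, {"linear": [-0.0177, -0.0048, 0], "turn": [0, 0, -5.84], "gripper": 0.1}, {"linear": [-0.0171, -0.0066, 0], "turn": [0, 0, -5.84], "gripper": 0.1}, {"linear": [-0.0163, -0.0083, 0], "turn": [0, 0, -5.84], "gripper": 0.1}, {"linear": [-0.0154, -0.0099, 0], "turn": [0, 0, -5.84], "gripper": 0.1}, {"linear": [-0.0143, -0.0114, 0], "turn": [0, 0, -5.84], "gripper": 0.1}]'

```text
time: 19.3
position: [456.1, -174.9, 137.2]
ee_rot: [-1.563, -2.722, 0.0]
contact_force: [0.6, -0.5, -1.8]
opening: 21.1
grip_force: 59.9
```

Emit:
step_arm --steps '[{"linear": [-0.0131, -0.0128, 0], "turn": [0, 0, -5.84], "gripper": 0.1}, {"linear": [-0.0117, -0.0141, 0], "turn": [0, 0, -5.84], "gripper": 0.1}, {"linear": [-0.0102, -0.0152, 0], "turn": [0, 0, -5.84], "gripper": 0.1}, {"linear": [-0.0086, -0.0162, 0], "turn": [0, 0, -5.84], "gripper": 0.1}, {"linear": [-0.0069, -0.017, 0], "turn": [0, 0, -5.84], "gripper": 0.1}, {"linear": [-0.0051, -0.0176, 0], "turn": [0, 0, -5.84], "gripper": 0.1}, {"linear": [-0.0033, -0.018, 0], "turn": [0, 0, -5.84], "gripper": 0.1}, {"linear": [-0.0015, -0.0183, 0], "turn": [0, 0, -5.84], "gripper": 0.1}]'

```text
time: 20.3
position: [419.7, -316.8, 137.2]
ee_rot: [-0.355, -3.119, -0.003]
contact_force: [-0.4, 0.2, -1.4]
opening: 21.3
grip_force: 59.9
```

Emit:
step_arm --steps '[{"linear": [0, 0, 0.05], "turn": [0, 0, 0], "gripper": 0.1}, {"linear": [0, 0, 0.05], "turn": [0, 0, 0], "gripper": 0.1}, {"linear": [0, 0, 0.04], "turn": [0, 0, 0], "gripper": 0.1}, {"linear": [0, 0, 0.012], "turn": [0, 0, 0], "gripper": 0.1}, {"linear": [0, 0, 0.004], "turn": [0, 0, 0], "gripper": 0.1}, {"linear": [0, 0, 0], "turn": [0, 0, 0], "gripper": 0.1}]'

```text
time: 21.05
position: [420.9, -317.6, -15.3]
ee_rot: [0.362, 3.119, -0.002]
contact_force: [0.1, -0.6, -1.0]
opening: 22.1
grip_force: 59.9
```

Emit:
step_arm --steps '[{"linear": [0, 0, 0.0025], "turn": [0, 0, 0], "gripper": 0.1}, {"linear": [0, 0, 0], "turn": [0, 0, 0], "gripper": 0.1}, {"linear": [0, 0, 0], "turn": [0, 0, 0], "gripper": 0.1}]'

```text
time: 21.42
position: [420.2, -317.3, -18.8]
ee_rot: [0.363, 3.12, -0.001]
contact_force: [0.7, -0.4, -1.5]
opening: 21.5
grip_force: 59.9
```

Emit:
step_arm --steps '[{"linear": [0, 0, 0.0023], "turn": [0, 0, 0], "gripper": 0.1}, {"linear": [0, 0, 0], "turn": [0, 0, 0], "gripper": 0.1}, {"linear": [0, 0, 0], "turn": [0, 0, 0], "gripper": 0.5}, {"linear": [0, 0, 0], "turn": [0, 0, 0], "gripper": 0.5}, {"linear": [0, 0, 0], "turn": [0, 0, 0], "gripper": 0.5}, {"linear": [0, 0, -0.001], "turn": [0, 0, 0], "gripper": 0.5}]'

```text
time: 22.18
position: [420.0, -317.1, -20.6]
ee_rot: [-0.363, -3.12, -0.0]
contact_force: [-0.1, 0.4, -0.8]
opening: 44.1
grip_force: 0.0
```

Emit:
step_arm --steps '[{"linear": [0.016, 0, 0], "turn": [0, 0, 0], "gripper": 0.5}, {"linear": [0.016, 0, 0], "turn": [0, 0, 0], "gripper": 0.5}, {"linear": [0.016, 0, 0], "turn": [0, 0, 0], "gripper": 0.5}, {"linear": [0, 0, 0], "turn": [0, 0, 0], "gripper": 0.5}]'

```text
time: 22.68
position: [372.9, -306.1, -20.5]
ee_rot: [0.364, 3.12, -0.0]
contact_force: [1.1, -0.9, 0.5]
opening: 44.0
grip_force: 0.0
```

```bash
python3 - <<'E'
from h import *
s=robot.sense();print(s["position"],s["contact_force"],s["opening"])
t=robot.snapshot("top");sd=robot.snapshot("side");cv2.imwrite("pics/h_t.png",t);cv2.imwrite("pics/h_s.png",sd)
# cradle: compose top and side crops, 6x / 5x
T=cv2.imread("pics/top0.png");S=cv2.imread("pics/side0.png")
a=crop(T,330,115,50,100,6);b=crop(S,288,278,110,62,4.5)
c=crop(sd,200,320,110,64,4.5)[:600-b.shape[0]]
h=np.zeros((600,b.shape[1],3),np.uint8);h[:b.shape[0]]=b;h[b.shape[0]:b.shape[0]+c.shape[0]]=c
o=np.hstack([a,h]);cv2.imwrite("pics/h1.png",o);print(o.shape,b.shape)
E
```

```text
[ 372.87525452 -306.06295357  -20.48247435] [ 1.05466121 -0.86282041  0.45687724] 43.973562229334796
(600, 795, 3) (279, 495, 3)
```

View pics/h1.png

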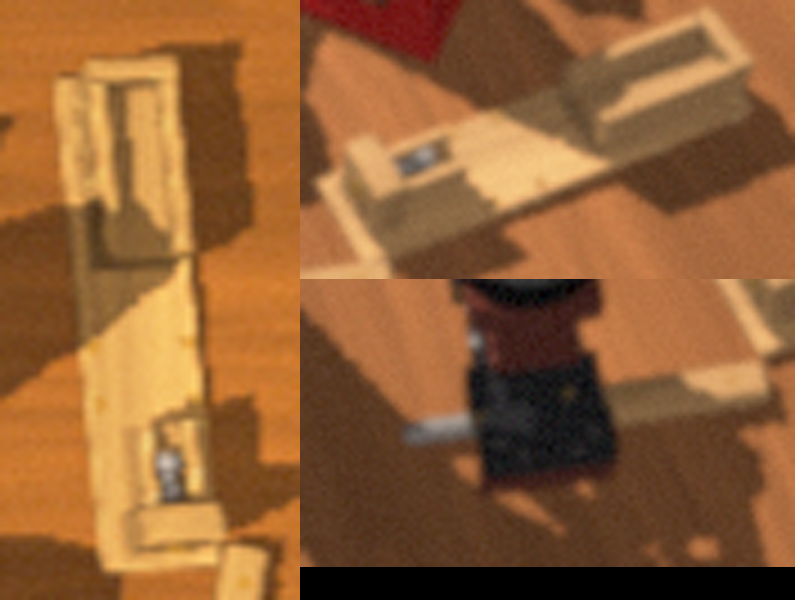

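Last view. Top crop: pocket midline (132,65)→(146,261), guide slot centre (171,460), block top edges at rows 507 and 545. The lever is straddled at its shank. Now I'll fit the cradle axis.

```bash
python3 - <<'E'
from h import *
t=lambda x,y,z:onz("top",330+x/6,115+y/6,z)
sd=lambda x,y,z:onz("side",288+(x-300)/4.5,278+y/4.5,z)
for k,p in {"wall outer mid z45":t(132.5,62,45),"pocket front x-10":t(146,261,43),"guide start x75":t(168,418,41),"guide mid":t(171,460,41),"block118":t(173,507,54),"block138":t(177,546,54),
 "S wall far/near corner z45":sd(708,10,45),"S wall near":sd(748,55,45),"S pocket front far":sd(570,68,43),"S pocket front near":sd(600,115,43),"S block a":sd(345,148,54),"S b":sd(372,133,54),"S c":sd(405,172,54),"S d":sd(375,192,54),"S plunger":sd(425,157,42)}.items():print(k,p[:2].round(1))
E
```

```text
wall outer mid z45 [ 764.  -285.7]
pocket front x-10 [ 660.8 -286.2]
guide start x75 [ 580.8 -292.4]
guide mid [ 559.6 -292.5]
block118 [ 534.5 -288.1]
block138 [ 515.2 -288.8]
S wall far/near corner z45 [ 765.5 -263.8]
S wall near [ 769.1 -299.9]
S pocket front far [ 668.  -268.8]
S pocket front near [ 667.2 -303. ]
S block a [ 517.8 -275.8]
S b [ 536.2 -272.5]
S c [ 541.7 -301.5]
S d [ 520.7 -306.7]
S plunger [ 561.5 -290.6]
```

Emit:
step_arm --steps '[{"linear": [0, 0, 0], "turn": [0, 0, 0], "gripper": 0.05}, {"linear": [0, 0, 0], "turn": [0, 0, 0], "gripper": 0.05}, {"linear": [0, 0, 0], "turn": [0, 0, 0], "gripper": 0.05}, {"linear": [0, 0, 0], "turn": [0, 0, 0], "gripper": 0.05}, {"linear": [0, 0, 0], "turn": [0, 0, 0], "gripper": 0.05}]' --newtons 60

```text
time: 23.4
position: [373.4, -306.0, -20.6]
ee_rot: [0.362, 3.12, 0.0]
contact_force: [0.8, -0.1, -1.1]
opening: 10.5
grip_force: 60.0
```

```bash
python3 - <<'E'
from h import *
t=lambda x,y,z:onz("top",330+x/6,115+y/6,z)
for k,a,b in (("Lbase",t(55,82,8),t(100,565,8)),("Rcheek",t(180,65,43),t(192,258,43)),("Lcheek",t(85,65,43),t(100,265,43)),("Rbase",t(195,300,8),t(207,400,8))):
    d=(b-a)[:2];print(k,a[:2].round(1),b[:2].round(1),np.degrees(np.arctan2(-d[1],-d[0])).round(2)+180)
print("side tip",onz("side",200+105/4.5,320+153/4.5,7).round(1))
# cradle guide slot from raw picture: sub-pixel rows profile
T=cv2.imread("pics/top0.png")
hsv=cv2.cvtColor(T,cv2.COLOR_BGR2HSV)
m=(hsv[...,1]<90)&(hsv[...,2]>60)
ys,xs=np.nonzero(m[183:200,350:368]);print("steel px",list(zip((xs+350).tolist(),(ys+183).tolist())))
S=cv2.cvtColor(cv2.imread("pics/side0.png"),cv2.COLOR_BGR2HSV);m=(S[...,1]<90)
ys,xs=np.nonzero(m[300:325,300:330]);print(list(zip((xs+300).tolist(),(ys+300).tolist())))
# plan: lift then to above the cradle
s=robot.sense();p=np.array(s["position"]);r=R.from_rotvec(s["ee_rot"]);p[2]=99
plan([600,-290,99],181.8,15,8,(p,r))
E
```

```text
Lbase [ 766.1 -254.9] [ 511.4 -262.3] 181.66
Rcheek [ 762.3 -310.3] [ 661.7 -309.4] 179.51
Lcheek [ 763.7 -262. ] [ 659.3 -263. ] 180.55
Rbase [ 647.5 -320.1] [ 595.  -322.6] 182.74
side tip [ 314.2 -292.     7. ]
steel px [(357, 190), (356, 191), (357, 191), (358, 191), (359, 191), (356, 192), (357, 192), (358, 192), (359, 192), (356, 193), (357, 193), (358, 193), (359, 193), (357, 194), (358, 194), (359, 194), (357, 195), (358, 195), (359, 195), (357, 196), (358, 196), (359, 196), (357, 197), (358, 197), (359, 197), (358, 198)]
[(314, 311), (315, 311), (316, 311), (317, 311), (313, 312), (314, 312), (315, 312), (316, 312), (317, 312), (311, 313), (312, 313), (313, 313), (314, 313), (315, 313), (316, 313), (317, 313), (310, 314), (311, 314), (312, 314), (313, 314), (314, 314), (315, 314), (316, 314), (317, 314), (310, 315), (311, 315), (312, 315), (313, 315), (314, 315), (315, 315), (311, 316), (312, 316)]
delta world [226.6  16.    0. ] turn tool [ -2.  -14.9 -15. ]
[-0.0271, 0.0084, 0.0] [-0.25, -1.86, -1.87]
[-0.0274, 0.0076, 0.0009] [-0.25, -1.86, -1.87]
[-0.0275, 0.0067, 0.0018] [-0.25, -1.86, -1.87]
[-0.0277, 0.0057, 0.0028] [-0.25, -1.86, -1.87]
[-0.0277, 0.0048, 0.0037] [-0.25, -1.86, -1.87]
[-0.0277, 0.0039, 0.0046] [-0.25, -1.86, -1.87]
[-0.0277, 0.003, 0.0055] [-0.25, -1.86, -1.87]
[-0.0276, 0.002, 0.0064] [-0.25, -1.86, -1.87]
```

```bash
cat >> h.py <<'E'
CY=181.5
def cr(x,z):  # cradle axis frame (x along, z above axis) -> world
    d=np.array([np.cos(np.radians(CY)),np.sin(np.radians(CY)),0]); return np.array([655.5,-287.4,36.])+d*x+[0,0,z]
LX=36.5
def tcp_for_tip(x,z,pitch):
    r=tool(CY,pitch); return cr(x,z)-r.apply([100-LX,0,0])+r.apply([0,0,28.2])
E
python3 - <<'E'
from h import *
s=robot.sense();p=np.array(s["position"]);r=R.from_rotvec(s["ee_rot"]);p[2]=99
t=tcp_for_tip(82,40,15);print(t,tcp_for_tip(82,0,15))
plan(t,CY,15,8,(p,r))
E
```

```text
[ 642.1395669  -287.74985525   65.19590106] [ 642.1395669  -287.74985525   25.19590106]
delta world [268.7  18.3 -33.8] turn tool [ -1.9 -14.9 -14.7]
[-0.0322, 0.0099, 0.0042] [-0.24, -1.86, -1.83]
[-0.0323, 0.0089, 0.0053] [-0.24, -1.86, -1.83]
[-0.0324, 0.0078, 0.0064] [-0.24, -1.86, -1.83]
[-0.0324, 0.0067, 0.0075] [-0.24, -1.86, -1.83]
[-0.0323, 0.0057, 0.0086] [-0.24, -1.86, -1.83]
[-0.0322, 0.0046, 0.0096] [-0.24, -1.86, -1.83]
[-0.032, 0.0035, 0.0107] [-0.24, -1.86, -1.83]
[-0.0317, 0.0025, 0.0118] [-0.24, -1.86, -1.83]
```

Emit:
step_arm --steps '[{"linear": [0, 0, -0.06], "turn": [0, 0, 0], "gripper": 0.05}, {"linear": [0, 0, -0.06], "turn": [0, 0, 0], "gripper": 0.05}, {"linear": [-0.0322, 0.0099, 0.0042], "turn": [-0.24, -1.86, -1.83], "gripper": 0.05}, {"linear": [-0.0323, 0.0089, 0.0053], "turn": [-0.24, -1.86, -1.83], "gripper": 0.05}, {"linear": [-0.0324, 0.0078, 0.0064], "turn": [-0.24, -1.86, -1.83], "gripper": 0.05}, {"linear": [-0.0324, 0.0067, 0.0075], "turn": [-0.24, -1.86, -1.83], "gripper": 0.05}, {"linear": [-0.0323, 0.0057, 0.0086], "turn": [-0.24, -1.86, -1.83], "gripper": 0.05}, {"linear": [-0.0322, 0.0046, 0.0096], "turn": [-0.24, -1.86, -1.83], "gripper": 0.05}]'

```text
time: 24.4
position: [575.5, -292.2, 73.2]
ee_rot: [0.056, 2.945, 0.004]
contact_force: [0.5, -0.1, -1.8]
opening: 10.6
grip_force: 60.0
```

Emit:
step_arm --steps '[{"linear": [-0.032, 0.0035, 0.0107], "turn": [-0.24, -1.86, -1.83], "gripper": 0.05}, {"linear": [-0.0317, 0.0025, 0.0118], "turn": [-0.24, -1.86, -1.83], "gripper": 0.05}, {"linear": [0, 0, 0], "turn": [0, 0, 0], "gripper": 0.05}, {"linear": [0, 0, 0], "turn": [0, 0, 0], "gripper": 0.05}]'

```text
time: 24.9
position: [641.2, -287.9, 64.8]
ee_rot: [-0.036, 2.882, 0.005]
contact_force: [-0.5, -0.6, -2.0]
opening: 10.8
grip_force: 60.0
```

```bash
python3 - <<'E'
from h import *
s=robot.sense();p=np.array(s["position"]);r=R.from_rotvec(s["ee_rot"])
print(p.round(1),s["contact_force"].round(1),s["opening"],r.as_matrix().round(3).tolist())
tip=p+r.apply([100-LX,0,-28.2]);print("tip",tip.round(1),proj("top",tip),proj("side",tip))
for n,(x0,x1,y0,y1) in{"top":(340,375,175,215),"side":(295,330,285,325)}.items():
    im=robot.snapshot(n);cv2.imwrite(f"pics/i_{n}.png",im);h=cv2.cvtColor(im,cv2.COLOR_BGR2HSV)
    m=(h[...,1]<90)&(h[...,2]>50)
    print(n)
    for v in range(y0,y1):
        u=np.nonzero(m[v,x0:x1])[0]+x0
        if len(u):print(v,u.min(),u.max(),len(u),end="; ")
E
```

```text
[ 641.2 -287.9   64.8] [-0.5 -0.6 -2. ] 10.81778040216216 [[-0.966, -0.025, 0.256], [-0.024, 1.0, 0.007], [-0.256, 0.0, -0.967]]
tip [ 572.6 -289.6   75.8] [[360.56702333 185.49379294]] [[321.12754278 303.4093053 ]]
top
175 341 374 32; 176 341 374 23; 177 341 374 20; 178 341 374 16; 179 359 374 7; 180 359 374 6; 181 360 374 6; 182 360 374 7; 183 359 374 8; 184 359 374 9; 185 360 374 7; 186 370 374 5; 187 370 374 5; 188 369 374 6; 189 369 374 6; 190 357 374 8; 191 356 374 11; 192 356 374 12; 193 356 374 12; 194 357 374 12; 195 357 374 12; 196 357 374 13; 197 357 374 14; 198 358 374 12; 199 364 374 11; 200 363 373 11; 201 363 372 10; 202 362 372 11; 203 362 371 10; 204 361 371 11; 205 359 370 12; 206 358 370 13; 207 358 369 12; 208 357 369 13; 209 357 368 12; 210 357 369 13; 211 357 368 12; 212 356 368 13; 213 355 367 13; 214 353 367 15; side
295 329 329 1; 296 327 329 3; 297 326 329 4; 298 324 329 6; 299 323 329 7; 300 322 329 8; 301 322 329 8; 302 322 327 6; 303 323 325 3; 311 314 317 4; 312 313 317 5; 313 311 317 7; 314 310 317 8; 315 310 315 6; 316 311 311 1;
```

```bash
python3 - <<'E'
from h import *
s=robot.sense();p=np.array(s["position"]);r=R.from_rotvec(s["ee_rot"])
im=cv2.imread("pics/i_top.png");h=cv2.cvtColor(im,cv2.COLOR_BGR2HSV)
for v in range(178,199):print(v,h[v,354:368,1].tolist())
for l in(80,90,100):print(l,proj("top",p+r.apply([l-LX,0,-28.2])).round(2))
print("plunger",proj("top",[cr(92,0),cr(105,0),cr(118,0)]).round(2).tolist(),proj("side",[cr(92,0),cr(118,0)]).round(2).tolist())
E
```

```text
178 [154, 153, 151, 150, 156, 89, 46, 37, 40, 93, 126, 159, 165, 178]
179 [151, 152, 152, 149, 148, 83, 39, 38, 39, 73, 173, 182, 184, 187]
180 [151, 154, 152, 151, 154, 85, 36, 35, 39, 60, 165, 186, 194, 194]
181 [151, 150, 151, 150, 148, 97, 42, 34, 36, 67, 166, 187, 191, 188]
182 [156, 157, 151, 151, 150, 98, 43, 41, 37, 76, 160, 185, 172, 192]
183 [151, 153, 147, 158, 151, 76, 36, 39, 39, 73, 157, 172, 180, 177]
184 [157, 157, 158, 155, 148, 66, 39, 37, 36, 82, 149, 191, 175, 166]
185 [154, 157, 160, 153, 157, 124, 75, 70, 72, 127, 153, 184, 178, 188]
186 [150, 152, 154, 154, 150, 152, 142, 136, 142, 150, 167, 185, 181, 173]
187 [137, 130, 147, 154, 156, 160, 152, 156, 159, 149, 166, 195, 182, 165]
188 [137, 136, 151, 158, 158, 155, 153, 155, 154, 149, 161, 174, 186, 179]
189 [138, 141, 150, 144, 150, 161, 152, 156, 153, 152, 154, 174, 175, 182]
190 [143, 140, 100, 89, 96, 102, 146, 152, 161, 151, 160, 174, 178, 140]
191 [149, 140, 56, 46, 47, 51, 122, 155, 150, 154, 156, 182, 173, 94]
192 [154, 148, 55, 36, 40, 41, 114, 154, 152, 149, 155, 177, 139, 83]
193 [155, 148, 75, 38, 39, 49, 137, 159, 133, 127, 150, 160, 92, 70]
194 [159, 149, 114, 43, 43, 78, 139, 146, 137, 138, 150, 138, 80, 67]
195 [153, 153, 136, 51, 45, 83, 135, 149, 142, 137, 153, 95, 69, 69]
196 [153, 154, 138, 71, 41, 55, 90, 148, 146, 144, 113, 74, 68, 66]
197 [154, 138, 119, 79, 48, 46, 120, 146, 158, 146, 87, 67, 68, 67]
198 [147, 136, 129, 110, 83, 109, 145, 145, 156, 114, 74, 65, 68, 64]
80 [[360.61 178.54]]
90 [[360.66 181.97]]
100 [[360.72 185.41]]
plunger [[357.05, 190.65], [357.46, 194.94], [357.86, 199.24]] [[316.09, 313.73], [307.03, 317.22]]
```

Hover measurement: the shank centre is at u≈361.0 against 360.7 predicted, and the plunger at u≈357.6 against 357.5. Lateral alignment is good to about 0.5 mm, so I'll lower the tip into the guides.

Emit:
step_arm --steps '[{"linear": [0.0038, 0.0005, 0.0145], "turn": [0, 0, 0], "gripper": 0.05}, {"linear": [0.0026, 0, 0.0097], "turn": [0, 0, 0], "gripper": 0.05}, {"linear": [0.0013, 0, 0.0048], "turn": [0, 0, 0], "gripper": 0.05}, {"linear": [0.0013, 0, 0.0048], "turn": [0, 0, 0], "gripper": 0.05}, {"linear": [0, 0, 0], "turn": [0, 0, 0], "gripper": 0.05}, {"linear": [0, 0, 0], "turn": [0, 0, 0], "gripper": 0.05}]'

```text
time: 25.75
position: [642.2, -287.5, 31.0]
ee_rot: [-0.037, 2.88, 0.004]
contact_force: [0.4, -0.2, -0.3]
opening: 10.5
grip_force: 60.0
```

Emit:
step_arm --steps '[{"linear": [0.0008, 0, 0.0029], "turn": [0, 0, 0], "gripper": 0.05}, {"linear": [0.0006, 0, 0.0021], "turn": [0, 0, 0], "gripper": 0.05}, {"linear": [0, 0, 0], "turn": [0, 0, 0], "gripper": 0.05}, {"linear": [0, 0, 0], "turn": [0, 0, 0], "gripper": 0.05}]'

```text
time: 26.25
position: [641.9, -287.4, 25.3]
ee_rot: [-0.037, 2.88, 0.005]
contact_force: [-0.1, -0.2, -1.0]
opening: 10.6
grip_force: 60.0
```

Emit:
step_arm --steps '[{"linear": [0.0048, 0, -0.0013], "turn": [0, 0, 0], "gripper": 0.05}, {"linear": [0.0048, 0, -0.0013], "turn": [0, 0, 0], "gripper": 0.05}, {"linear": [0.0029, 0, -0.0008], "turn": [0, 0, 0], "gripper": 0.05}, {"linear": [0, 0, 0], "turn": [0, 0, 0], "gripper": 0.05}, {"linear": [0, 0, 0], "turn": [0, 0, 0], "gripper": 0.05}]'

```text
time: 26.88
position: [629.4, -287.8, 25.8]
ee_rot: [-0.037, 2.879, 0.004]
contact_force: [3.0, -0.1, -1.2]
opening: 11.0
grip_force: 60.0
```

```bash
cat > f.py <<'E'
from h import *
def F(n=5):
    L=[]
    for i in range(n): robot.snapshot("top");s=robot.sense();L.append(np.r_[s["contact_force"],s["wrist_torque"]])
    print(np.mean(L,0).round(2),s["position"].round(2),s["opening"].round(1),s["time"])
F()
E
python3 f.py
```

```text
Traceback (most recent call last):
  File "f.py", line 6, in <module>
    F()
    ~^^
  File "f.py", line 5, in F
    print(np.mean(L,0).round(2),s["position"].round(2),s["opening"].round(1),s["time"])
                                                       ^^^^^^^^^^^^^^^^^^
AttributeError: 'float' object has no attribute 'round'
```

The plunger is in contact at 3.0 N with the tip at about 94.5. I'll press on to about 12 mm in.

Emit:
step_arm --steps '[{"linear": [0.0048, 0, -0.0013], "turn": [0, 0, 0], "gripper": 0.05}, {"linear": [0.0043, 0, -0.0012], "turn": [0, 0, 0], "gripper": 0.05}, {"linear": [0, 0, 0], "turn": [0, 0, 0], "gripper": 0.05}, {"linear": [0, 0, 0], "turn": [0, 0, 0], "gripper": 0.05}]'

```text
time: 27.62
position: [620.1, -288.1, 26.2]
ee_rot: [-0.037, 2.878, 0.004]
contact_force: [5.4, -0.2, -0.9]
opening: 11.1
grip_force: 60.0
```

```bash
sed -i 's/s\["opening"\].round(1)/s["opening"]/' f.py; python3 f.py; python3 - <<'E'
from h import *
import cv2
h=cv2.cvtColor(robot.snapshot("top"),cv2.COLOR_BGR2HSV)
for v in range(180,200):print(v,h[v,352:366,1].tolist())
E
```

```text
[ 6.31  0.13 -0.98  0.01 -0.9   0.01] [ 620.17 -288.12   26.15] 10.96456943218037 27.875
180 [154, 154, 158, 138, 79, 52, 68, 56, 67, 75, 130, 98, 33, 15]
181 [151, 156, 150, 145, 104, 88, 85, 95, 116, 78, 91, 87, 33, 11]
182 [154, 155, 159, 151, 130, 151, 168, 171, 150, 95, 74, 83, 45, 3]
183 [141, 145, 152, 136, 97, 97, 111, 108, 96, 68, 56, 101, 42, 6]
184 [99, 86, 75, 53, 73, 58, 55, 54, 53, 56, 48, 93, 91, 15]
185 [60, 34, 23, 66, 73, 64, 74, 65, 59, 72, 59, 79, 90, 40]
186 [90, 96, 43, 76, 136, 117, 61, 61, 51, 48, 46, 53, 65, 57]
187 [152, 149, 138, 144, 169, 124, 53, 57, 63, 74, 71, 60, 82, 95]
188 [162, 145, 140, 146, 108, 48, 43, 36, 72, 121, 123, 117, 116, 122]
189 [157, 144, 137, 134, 58, 33, 36, 23, 69, 147, 154, 142, 150, 169]
190 [154, 150, 145, 144, 55, 33, 33, 31, 82, 153, 154, 158, 160, 180]
191 [153, 150, 152, 150, 53, 34, 32, 37, 116, 157, 152, 151, 159, 172]
192 [153, 152, 151, 151, 55, 36, 35, 40, 107, 153, 153, 154, 159, 164]
193 [151, 151, 158, 157, 66, 40, 39, 48, 123, 154, 134, 124, 145, 166]
194 [152, 151, 155, 155, 94, 50, 40, 50, 116, 145, 137, 140, 150, 178]
195 [153, 160, 153, 147, 85, 43, 44, 46, 74, 139, 137, 144, 147, 165]
196 [156, 151, 150, 147, 79, 42, 36, 40, 57, 142, 144, 147, 159, 161]
197 [152, 159, 151, 135, 100, 53, 35, 39, 87, 138, 151, 160, 151, 153]
198 [160, 150, 144, 134, 120, 93, 81, 94, 134, 150, 148, 159, 150, 129]
199 [155, 153, 147, 147, 154, 149, 153, 151, 157, 156, 153, 161, 151, 104]
```

Force is 6.3 N, so the plunger is about 12 mm in, with the handle still raised 15°. Next I'll plan the tip-down rotation about the lever tip.

```bash
python3 - <<'E'
from h import *
s=robot.sense();p=np.array(s["position"]);r=R.from_rotvec(s["ee_rot"])
o=np.array([100-LX,0,-28.2]);tip=p+r.apply(o);print("tip",tip.round(1),(tip-cr(0,0)).round(1))
print("handle end y-err",((tip-r.apply([200,0,0]))-cr(-95,50)).round(1))
n=10;st=R.from_euler("y",1.45,degrees=True)
for i in range(n):
    r2=r*st;p2=tip-r2.apply(o);print((r.inv().apply(p2-p)).round(2).tolist());r,p=r2,p2
print(r.as_matrix().round(3).tolist(),p)
E
```

```text
tip [ 551.6 -289.8   36.9] [-103.9   -2.4    0.9]
handle end y-err [-5.9  0.   2.9]
[0.73, 0.0, 1.6]
[0.73, 0.0, 1.6]
[0.73, -0.0, 1.6]
[0.73, 0.0, 1.6]
[0.73, 0.0, 1.6]
[0.73, -0.0, 1.6]
[0.73, 0.0, 1.6]
[0.73, -0.0, 1.6]
[0.73, -0.0, 1.6]
[0.73, 0.0, 1.6]
[[-1.0, -0.026, 0.01], [-0.026, 1.0, -0.0], [-0.01, -0.001, -1.0]] [ 615.32604067 -288.21269463    9.30565563]
```

Emit:
step_arm --steps '[{"linear": [0.0007, 0, 0.0016], "turn": [0, 1.45, 0], "gripper": 0.05}, {"linear": [0.0007, 0, 0.0016], "turn": [0, 1.45, 0], "gripper": 0.05}, {"linear": [0.0007, 0, 0.0016], "turn": [0, 1.45, 0], "gripper": 0.05}, {"linear": [0.0007, 0, 0.0016], "turn": [0, 1.45, 0], "gripper": 0.05}, {"linear": [0.0007, 0, 0.0016], "turn": [0, 1.45, 0], "gripper": 0.05}, {"linear": [0.0007, 0, 0.0016], "turn": [0, 1.45, 0], "gripper": 0.05}, {"linear": [0.0007, 0, 0.0016], "turn": [0, 1.45, 0], "gripper": 0.05}, {"linear": [0, 0, 0], "turn": [0, 0, 0], "gripper": 0.05}]'

```text
time: 28.92
position: [617.7, -288.0, 13.7]
ee_rot: [-0.04, 3.056, 0.001]
contact_force: [6.1, 0.3, -1.2]
opening: 10.4
grip_force: 60.0
```

```bash
python3 f.py
```

```text
[ 6.08 -0.12 -1.64  0.05 -0.97  0.03] [ 617.49 -288.06   13.93] 10.809190421491172 29.175
```

Emit:
step_arm --steps '[{"linear": [0.0008, 0, 0.0018], "turn": [0, 1.6, 0], "gripper": 0.05}, {"linear": [0, 0, 0], "turn": [0, 0, 0], "gripper": 0.05}, {"linear": [0.0008, 0, 0.0018], "turn": [0, 1.6, 0], "gripper": 0.05}, {"linear": [0, 0, 0], "turn": [0, 0, 0], "gripper": 0.05}, {"linear": [0, 0, 0], "turn": [0, 0, 0], "gripper": 0.05}]'

```text
time: 29.8
position: [616.1, -288.1, 10.1]
ee_rot: [-0.04, 3.112, 0.0]
contact_force: [6.5, 0.1, -2.1]
opening: 10.5
grip_force: 60.0
```

```bash
python3 f.py
```

```text
[ 6.2   0.12 -1.28  0.06 -1.01 -0.01] [ 616.1  -288.08   10.17] 10.440455810781872 30.05
```

Emit:
step_arm --steps '[{"linear": [0.0008, 0, 0.0018], "turn": [0, 1.6, 0], "gripper": 0.05}, {"linear": [0, 0, 0], "turn": [0, 0, 0], "gripper": 0.05}, {"linear": [0, 0, 0], "turn": [0, 0, 0], "gripper": 0.05}]'

```text
time: 30.42
position: [615.5, -288.2, 8.3]
ee_rot: [-0.04, 3.14, -0.001]
contact_force: [6.3, 0.1, -1.5]
opening: 10.6
grip_force: 60.0
```

```bash
python3 f.py
```

```text
[ 6.69 -0.   -2.12  0.03 -1.17  0.01] [ 615.48 -288.16    8.34] 10.290665143559423 30.675
```

Level, with no side or floor contact. I'll ease back about 3.5 mm toward the end wall, settle and check.

Emit:
step_arm --steps '[{"linear": [-0.0012, 0, 0.0005], "turn": [0, 0, 0], "gripper": 0.05}, {"linear": [-0.0012, 0, 0], "turn": [0, 0, 0], "gripper": 0.05}, {"linear": [-0.001, 0, 0], "turn": [0, 0, 0], "gripper": 0.05}, {"linear": [0, 0, 0], "turn": [0, 0, 0], "gripper": 0.05}]'

```text
time: 31.18
position: [618.3, -288.1, 8.2]
ee_rot: [-0.04, 3.141, -0.0]
contact_force: [2.6, 1.6, 3.9]
opening: 10.8
grip_force: 60.0
```

```bash
python3 f.py
```

```text
[ 2.96  1.06  4.5   0.24 -0.5  -0.02] [ 618.3  -288.15    8.16] 10.884611118767971 31.425
```

Emit:
step_arm --steps '[{"linear": [0, 0, 0], "turn": [0, 0, 0], "gripper": 0.25}, {"linear": [0, 0, 0], "turn": [0, 0, 0], "gripper": 0.4}, {"linear": [0, 0, 0], "turn": [0, 0, 0], "gripper": 0.4}, {"linear": [0, 0, 0], "turn": [0, 0, 0], "gripper": 0.4}, {"linear": [0, 0, -0.02], "turn": [0, 0, 0], "gripper": 0.4}, {"linear": [0, 0, -0.05], "turn": [0, 0, 0], "gripper": 0.4}, {"linear": [0, 0, -0.06], "turn": [0, 0, 0], "gripper": 0.4}, {"linear": [0, 0, -0.06], "turn": [0, 0, 0], "gripper": 0.4}]'

```text
time: 32.42
position: [617.8, -287.9, 201.4]
ee_rot: [-0.04, 3.14, -0.001]
contact_force: [0.6, 0.2, 0.7]
opening: 35.2
grip_force: 0.0
```

Emit:
step_arm --steps '[{"linear": [0.05, 0.01, -0.04], "turn": [0, 0, 0], "gripper": 0.4}, {"linear": [0.05, 0.03, -0.03], "turn": [0, 0, 0], "gripper": 0.4}, {"linear": [0.05, 0.03, 0], "turn": [0, 0, 0], "gripper": 0.4}, {"linear": [0.05, 0.03, 0], "turn": [0, 0, 0], "gripper": 0.4}, {"linear": [0, 0.05, 0], "turn": [0, 0, 0], "gripper": 0.4}, {"linear": [0, 0.05, 0], "turn": [0, 0, 0], "gripper": 0.4}, {"linear": [0, 0.05, 0], "turn": [0, 0, 0], "gripper": 0.4}, {"linear": [0, 0, 0], "turn": [0, 0, 0], "gripper": 0.4}]'

```text
time: 33.42
position: [415.6, -42.3, 267.0]
ee_rot: [-0.048, 3.137, -0.0]
contact_force: [-0.3, 0.1, -0.6]
opening: 35.5
grip_force: 0.0
```

```bash
python3 - <<'E'
from h import *
print(robot.sense()["position"].round(0),metro2(),metro())
for n in("top","side"):
    im=robot.snapshot(n);cv2.imwrite(f"pics/z_{n}.png",im);h=cv2.cvtColor(im,cv2.COLOR_BGR2HSV)
    q=proj(n,[cr(x,6 if x>0 else 7) for x in (-100,0,50,100)]);print(n,"pred end,mid,shank,tip",q.round(1).tolist())
    a,b=q[1],q[3];m=((h[...,1]<90)&(h[...,2]>50)).astype(np.uint8)
    k,l,st,c=cv2.connectedComponentsWithStats(m)
    u=q[2].round().astype(int);i=l[u[1],u[0]];print("steel comp at shank",i,st[i].tolist() if i else None,c[i].round(1))
# pawl: compare with first picture, side
S0=cv2.imread("pics/side0.png");S=cv2.imread("pics/z_side.png");d=cv2.absdiff(S0,S).max(2)
print("changed fraction pawl box",(d[184:198,218:245]>40).mean().round(2))
for nm,(u,v) in {"bob":(256,260),"jar":(217,270),"loupe":(197,238),"escw":(180,176),"screwdr":(170,217),"tweezers":(327,206),"crank":(215,150)}.items():print(nm,(d[v-12:v+12,u-12:u+12]>40).mean().round(2),end=" ")
E
```

```text
[416. -42. 267.] (3.125, 3.375, 0.934, 33.475) [('side', 1, 14, 0.68), ('top', 3, 3, 0.93)]
top pred end,mid,shank,tip [[351.8, 128.2], [354.8, 160.2], [356.3, 176.5], [357.9, 193.0]]
steel comp at shank 20 [353, 165, 8, 34, 123] [356.5 181.9]
side pred end,mid,shank,tip [[379.8, 287.8], [347.6, 300.2], [330.8, 306.8], [313.6, 313.5]]
steel comp at shank 105 [309, 301, 36, 16, 172] [327.  308.4]
changed fraction pawl box 0.58
bob 0.49 jar 0.1 loupe 0.25 escw 0.02 screwdr 0.02 tweezers 0.0 crank 0.93
```

```bash
python3 - <<'E'
from h import *
T0=cv2.imread("pics/top0.png");T=cv2.imread("pics/z_top.png")
for nm,(u,v,w) in {"bob":(283,217,9),"jar":(284,255,8),"loupe":(233,262,8),"crank":(122,200,14),"pawlpost":(206,225,8),"esc":(132,253,14)}.items():
    A=T0[v-w:v+w,u-w:u+w];B=T[v-w-6:v+w+6,u-w-6:u+w+6];_,s,_,l=cv2.minMaxLoc(cv2.matchTemplate(B,A,5));print(nm,l[0]-6,l[1]-6,round(s,2))
g=lambda I,q:cv2.remap(cv2.cvtColor(I,6),q[None,:,0].astype(np.float32),q[None,:,1].astype(np.float32),1)[0].tolist()
for x in(-75,-65,-55):
    q=proj("top",np.array([stand(x,y,103) for y in range(-66,-30,3)]));print(x,g(T0,q),g(T,q))
E
```

```text
bob -5 -6 0.46
jar -6 -6 0.07
loupe 0 0 0.88
crank 0 0 0.99
pawlpost 0 0 0.52
esc 0 0 0.99
-75 [84, 86, 87, 81, 82, 110, 133, 136, 120, 90, 86, 101] [83, 79, 76, 77, 85, 131, 161, 156, 123, 84, 79, 91]
-65 [84, 85, 85, 86, 95, 131, 167, 174, 163, 145, 142, 140] [80, 81, 79, 78, 87, 123, 155, 164, 154, 136, 130, 132]
-55 [116, 140, 141, 141, 124, 143, 173, 176, 168, 150, 144, 144] [110, 128, 130, 133, 116, 131, 162, 163, 157, 142, 134, 132]
```

Emit:
step_arm --steps '[{"linear": [0, -0.05, 0], "turn": [0, 0, 0], "gripper": 0.4}, {"linear": [0, -0.05, 0], "turn": [0, 0, 0], "gripper": 0.4}, {"linear": [0, -0.05, 0], "turn": [0, 0, 0], "gripper": 0.4}, {"linear": [0, -0.05, 0], "turn": [0, 0, 0], "gripper": 0.4}, {"linear": [0, 0, 0], "turn": [0, 0, 0], "gripper": 0.4}]'

```text
time: 34.3
position: [419.8, -248.5, 263.3]
ee_rot: [0.03, -3.139, -0.002]
contact_force: [-0.4, -0.6, -0.2]
opening: 35.1
grip_force: 0.0
```

```bash
python3 - <<'E'
from h import *
T0=cv2.imread("pics/top0.png");T=robot.snapshot("top")
for nm,(u,v,w) in {"bob":(283,217,9),"jar":(284,255,8)}.items():
    A=T0[v-w:v+w,u-w:u+w];B=T[v-w-6:v+w+6,u-w-6:u+w+6];_,s,_,l=cv2.minMaxLoc(cv2.matchTemplate(B,A,5));print(nm,l[0]-6,l[1]-6,round(s,2))
S0=cv2.imread("pics/side0.png");S=robot.snapshot("side");A=S0[182:200,216:246];_,s,_,l=cv2.minMaxLoc(cv2.matchTemplate(S[176:206,210:252],A,5));print("pawl",l,s)
# cradle pocket: side view, handle profile along the axis at z=43 (top of handle when home)
E
```

```text
bob -1 0 0.72
jar 4 -2 0.69
pawl (0, 1) 0.22196528315544128
```

```bash
python3 -c "
from rig import robot
print(robot.sign_off())"
```

```text
the job is handed in; nothing more can be done
None
```

I handed the job in at about 34 s of arm time: the platform is fully down with the metronome standing on it, and the lever is stowed level in its cradle holding the plunger in. The final views confirmed the platform and shank positions. They could not clearly show the pawl back in its teeth, or the bob and oil jar unmoved, though the gripper stayed well above those two.

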